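Hang up the scrubbing brush and hold the soap box half open

TASK

The scrubbing brush was left lying on the flip-top soap box: hang it by its eye on the upturned hook of the pegboard strip and let go of it there. Only then press the tab on the front of the soap box down until the lid stands about half open, at 45 degrees (wide open, the roof drips on the soap), and finish still holding the tab down like that, with the lid steady. Leave the mug and the bar of soap, which stand between them, where they are.

Things in the scene. Friction and masses are not known exactly. Their poses are not given: they have to be found in the camera images.
- brush_grip (a point): Centre of the back of the scrubbing brush; grasp it here across its width. White block 46 mm wide (y), 14 mm thick, from 62 mm behind this point (-x) to 125 mm ahead (+x), where the end holds the eye. Bristles 40 mm wide reach 31 mm below this point, from 56 mm behind to 70 mm ahead. z is up as it lies. About 160 g; centre of mass within 20 mm of this point.
- brush_eye (a point): Centre of the eye, a round through hole of 22 mm in the 14 mm thick block, half-way through the thickness, 100 mm along +x from the grasp point; the hole's axis is z; 25 mm from the eye centre to the end of the block. Same axes as the grasp point.
- brush: The scrubbing brush itself; origin under the middle of the bristles, 31 mm below the grasp point, same axes. At the start it lies bristles down on the closed lid.
- hook (a point): Bend of the only upturned hook of the pegboard strip, on the 10 mm bar's centre line, 200 mm above the bench. A level arm runs 75 mm along +x to the strip's face; the upturned end rises along z to a round tip 35 mm above this point. -x is free space. A brush lowered level over the tip and let go swings down, its eye may slide along the arm to the strip, and it hangs clear of the bench.
- pegboard: Pegboard strip fixed to the bench on two wooden posts: strip 270 mm long (along y), from 182 to 258 mm high, its face 75 mm along +x from the hook, a plain backing board below it down to the bench in the same plane, with small blue spring clips beside the hook, standing up to 22 mm out from the face; origin on the bench below the hook bend, x from the hook to the strip.
- soap_box: Soap box fixed to the bench, grey, 124 mm (x) by 210 mm (y) and 68 mm high with its lid shut; origin under its centre. The press tab sticks out of its -x side, the lid is hinged along its +x top edge. It does not move.
- tab: The steel press tab, a spring-loaded plate that goes straight down; its body turns with the box and its origin is the box's origin moved down by the travel. Use the tab_top point for its place.
- tab_top (a point): Centre of the top face of the press tab, 44 mm (x) by 50 mm (y), 120 mm from the box's centre along its -x, 56 mm above the bench when up. Full travel 25 mm straight down against a spring (about 4 N at the start, 8 N at the bottom); it springs back when let go. The lid turns in proportion: 12.5 mm down is half open, 45 degrees.
- lid (a joint): Opening angle of the soap box lid, 0 shut, 1.57 wide open (upright, 90 degrees), 0.785 half open. Its front edge swings up and away from the tab. Linked to the tab: about 0.063 rad per mm of tab travel.
- mug: Bystander, to be left alone: steel mug, 76 mm across, 85 mm high, handle on its +y side; origin under its centre on the bench.
- soap: Bystander, to be left alone: bar of soap, 85 x 50 x 26 mm; origin under its centre on the bench.
There are look-alikes about, which are no part of the job. Leave any brown or orange look-alike of the brush alone.

How it is judged:
By the outcome, as a careful person would: the job done as asked, in the order asked, and still so for the second after the job is handed in, while the arm keeps its last pose, push and grip.
It also fails if it takes over 61 s, if anything falls off the work surface, if the arm or the gripper's body presses on something with over 40 N, if the wrist force passes 120 N, or if a joint passes its speed limit or range.

ROBOT

A 6-joint arm with a two-finger parallel gripper is mounted at the origin on the work surface. World frame = base frame: x ahead of the robot, y to its left, z up, the work surface at z = 0. Lengths are in m, angles in rad, forces in N, time in s.
With the tool pointing down it reaches from about 0.375 to 0.75 m from the base axis. Payload 9 kg.
Tool frame: the origin (TCP) lies midway between the tips of the shut fingers; the grasp point (between the pads) lies pinch_z behind it (pinch_z is the distance from the TCP to the grasp point, in m); z points along the fingers, y is the direction in which the jaws open and shut (so a half turn about z gives the same grasp; the last joint's range is limited). The gripper opens to 85 mm and grips with 20 to 120 N. Pads are 22 mm wide; open, the fingers measure 114 mm over their backs; the gripper's body (76 mm by 85 mm) begins 54 mm behind the grasp point. The pads swing forward as they close: fully open they stand 13 mm farther back than shut.
Start: joints at [1.08, 0.104, 0.097, 1.564, 0, 1.353], TCP at [0.162, 0.578, 0.231] pointing down, gripper open.
Joint ranges: [-2.99, 2.99], [-0.84, 1.86], [-1.1, 1.16], [-1.84, 2.11], [-1.51, 1.56], [-3.14, 3.14]. Speed limits (rad/s): [2.22, 2.22, 2.57, 3.14, 3.14, 3.14].

INTERFACE

Orientations are given as a rotation vector (axis times angle).
In Python, from rig import * gives the robot as it stands.
- The arm moves only by the tool apply_moves, never from a script. Its argument "targets" is a list of rows, each an object of numbers: "jaw": the closure, from 0 (fully open) to 1 (shut); "x", "y", "z": the shift along the tool's x, y, z scaled (see below); "ax", "ay", "az": the turn, a rotation vector about the tool's x, y, z scaled (see below). In form: [{"jaw": .., "x": .., "y": .., "z": .., "ax": .., "ay": .., "az": ..}, ...]. A call has exactly 10 rows; each row is the pose to reach, as a shift and turn from the pose commanded when the call began, along the tool's axes at that moment; what a row does not reach only later rows make up. The controller multiplies each number of a shift by 0.5 m and each number of a turn by pi/4 rad. A row lasts 1/12 s, in which the tool goes at most 41.7 mm and 7.16 degrees, less where a joint would pass 70% of its speed; a pose out of reach is approached as far as the arm can. A call with a number of a shift or a turn outside -1 to 1 is refused whole. A call with a gripper value outside its range is refused whole. The fingers move at their own pace and stop on an object; "force" is the grip in N (left out, the last holds). Time passes only in rows, so rows that repeat a pose let the fingers close, or fill a call up. It gives the time, the measured TCP pose, the force and the opening at its end, in the units of the state.
- get_state(): the state, without advancing time (a new reading comes with each control period).
- get_image(name): name is "scene" or "side" or "wrist"; returns the picture (400x640x3 uint8, blue, green, red); there is no depth.
- camera_model(name): a dict with "vertical_fov" (degrees; the focal length in pixels is half the picture's height over the tangent of half this angle, whatever the lens; pixels are square), "cx", "cy" (the principal point, pixels), "R" (3x3) and "t" (3): a world point X has camera coordinates R X + t. Camera axes: x right, y down, z forward; pixel columns grow to the right and rows downward; lengths in m; the calibration is good to about 2 mm. A picture is of the moment at which its call begins: read the wrist's pose just before it. camera_model takes no time and is no camera call; for the wrist camera it gives the pose at the moment of the call.
- hand_in(): hands the job in, once; it reports no verdict.
The state is a dict: "t": time; "qpos": joint angles; "qd": joint speeds; "joint_torque": joint torques, N m; "position": TCP position; "tool_rot": TCP orientation; "force": force on the tool from outside, world axes, zero at the start; "wrist_torque": the same for the moment, N m; "finger_gap": finger opening in m.
Only numpy, scipy, OpenCV 4.12 (cv2) and the standard library are available. Lean on these libraries where they do the work, as an engineer would, in place of code of your own. Each camera call takes 0.05 s, during which the arm holds its last target.

## Working session

There is one attempt and no reset: what is moved stays moved. The work goes in short steps, Python scripts to look and compute and a tool call to move; the robot and the scene stay as the last step left them, time stands still between calls to the robot, and variables do not carry over. Pictures are saved under pics/ and viewed, and the job is handed in when it is done.

Besides the shell and the picture viewer there is one more tool, called as name([rows], argument=value, ...), one row to a line, values as JSON. apply_moves: Moves the arm, as the interface text tells. Shifts and turns lie within -1 to 1; 1 stands for 0.5 m of shift or pi/4 rad of turn. Its arguments: {"type":"object","properties":{"targets":{"type":"array"},"force":{"type":"number"}},"required":["targets"]}

```bash
ls; mkdir -p pics; python3 - <<'E'
from rig import *
import cv2
s=get_state(); print(s)
for n in ["scene","side","wrist"]:
    m=camera_model(n); print(n,m)
    cv2.imwrite(f"pics/{n}0.png",get_image(n))
E
```

```text
pics
{'t': 0.0, 'qpos': array([ 1.08029363e+00,  1.04685378e-01,  9.64678767e-02,  1.56388122e+00,
       -2.18907428e-05,  1.35311788e+00]), 'qd': array([ 3.57705749e-04, -4.88876727e-04, -3.39312332e-04, -4.33985038e-04,
       -1.67328600e-03, -9.20844294e-05]), 'joint_torque': array([-3.02985740e-03, -5.56939280e+01,  5.03640783e+01,  1.72122172e-02,
       -6.70390127e-04, -4.29049521e-06]), 'position': array([0.16149918, 0.57751827, 0.2305297 ]), 'tool_rot': array([-4.27164748e-01, -3.11198051e+00,  1.93054361e-03]), 'force': array([-0.54665261,  0.40411765,  0.5675217 ]), 'wrist_torque': array([-0.03341106,  0.03835311, -0.03505395]), 'finger_gap': 0.08527912478848337}
scene {'vertical_fov': 55.602957556281005, 'cx': 317.64127223383787, 'cy': 202.82640721547205, 'R': array([[-0.15922515,  0.98722463,  0.00590539],
       [ 0.79303258,  0.13146289, -0.59482505],
       [-0.58800228, -0.09002794, -0.8038335 ]]), 't': array([-0.01932256, -0.30491279,  1.23192567])}
side {'vertical_fov': 51.49175884092174, 'cx': 329.77692157133527, 'cy': 199.24892619846898, 'R': array([[ 0.98447769, -0.17513665, -0.01143824],
       [-0.10901642, -0.55912522, -0.82188467],
       [ 0.13754672,  0.81037407, -0.56953908]]), 't': array([-0.46237275,  0.21217902,  0.9221189 ])}
wrist {'vertical_fov': 71.45272150684256, 'cx': 321.6658043322141, 'cy': 200.1437800715704, 'R': array([[ 2.69235224e-01,  9.63074325e-01, -4.89213192e-04],
       [ 9.26560668e-01, -2.58888923e-01,  2.72876995e-01],
       [ 2.62674175e-01, -7.39213845e-02, -9.62048807e-01]]), 't': array([-0.60006405, -0.0354476 ,  0.37950677])}
```

View pics/scene0.png

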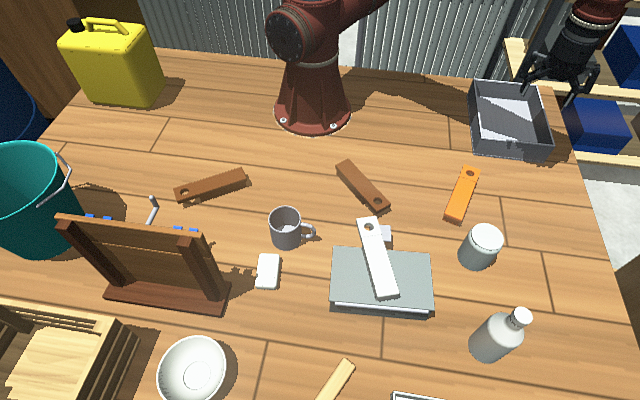

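View pics/side0.png

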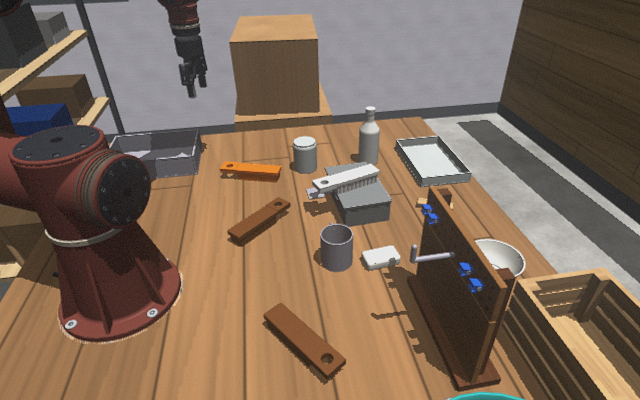

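View pics/wrist0.png

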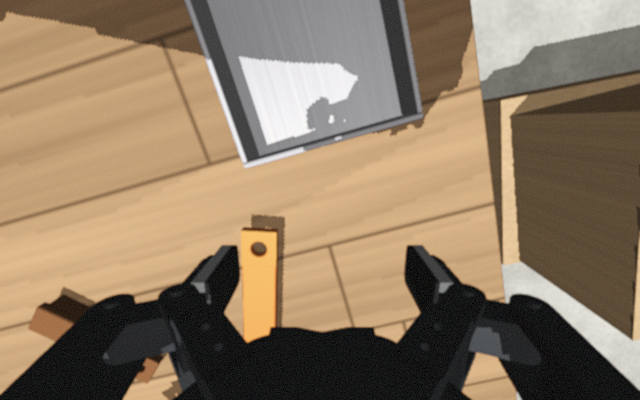

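The white brush is at scene (375,258) on the grey box; its tab shows at scene (385,233). The look-alikes are brown at (210,185) and (362,185), and orange at (461,195). The only upturned hook is at scene (152,205) and side (413,255). I'll enlarge these to confirm and measure.

```bash
python3 - <<'E'
import cv2
def crop(f,x0,y0,w,h,k,o):
    a=cv2.imread(f)[y0:y0+h,x0:x0+w]; cv2.imwrite(o,cv2.resize(a,None,fx=k,fy=k,interpolation=cv2.INTER_CUBIC))
crop("pics/scene0.png",320,205,130,120,5,"pics/c1.png")
crop("pics/side0.png",295,150,110,80,7,"pics/c2.png")
crop("pics/scene0.png",45,180,190,140,4,"pics/c3.png")
crop("pics/side0.png",365,180,160,140,4,"pics/c4.png")
E
```

```text
(no output)
```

View pics/c1.png

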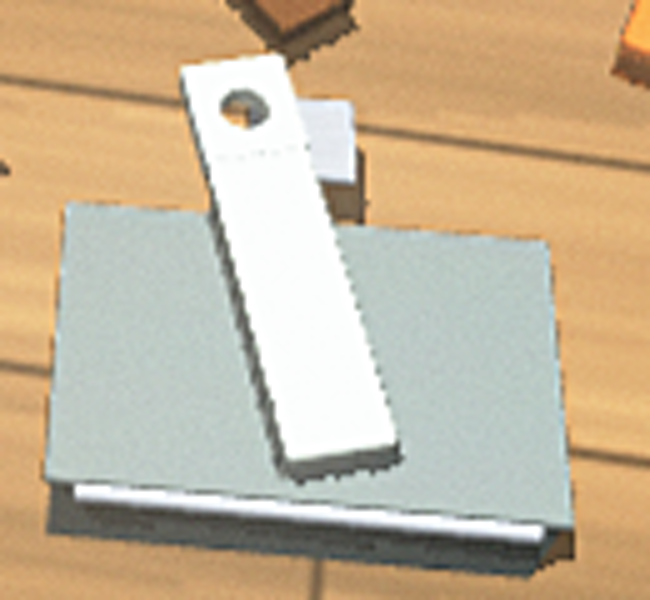

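View pics/c2.png

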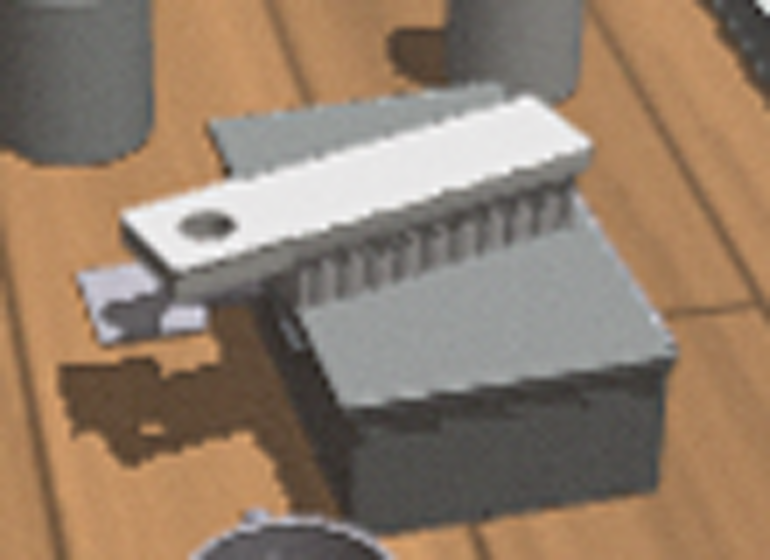

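View pics/c3.png

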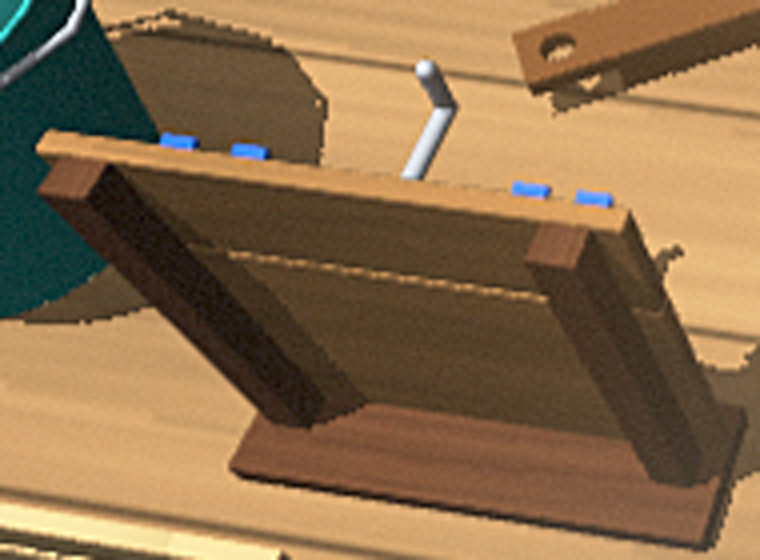

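View pics/c4.png

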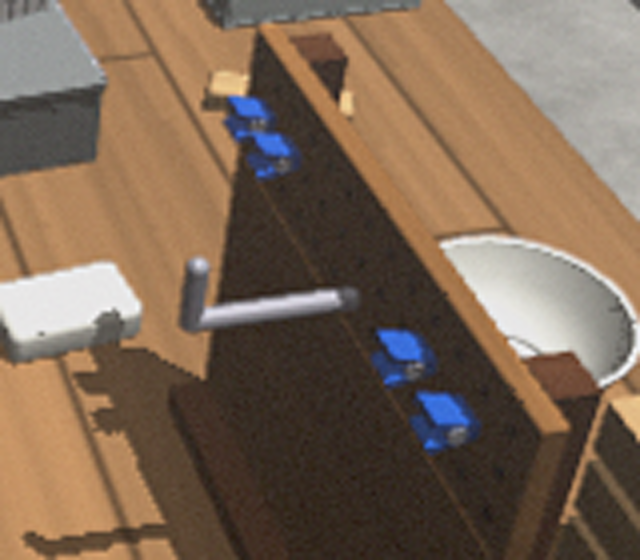

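```bash
cat > h.py <<'E'
from rig import *
import numpy as np, cv2
from scipy.spatial.transform import Rotation as Rn
H=400
def K(m):
    f=H/2/np.tan(np.radians(m["vertical_fov"]/2)); return np.array([[f,0,m["cx"]],[0,f,m["cy"]],[0,0,1]])
def P(m): return K(m)@np.c_[m["R"],m["t"]]
def c2p(u,v,x0,y0,k): return np.array([x0+(u+.5)/k-.5,y0+(v+.5)/k-.5])
def onz(m,p,z):
    d=m["R"].T@np.linalg.inv(K(m))@np.r_[p,1]; c=-m["R"].T@m["t"]; return c+d*(z-c[2])/d[2]
def tri(ma,pa,mb,pb):
    X=cv2.triangulatePoints(P(ma),P(mb),np.float64(pa).reshape(2,1),np.float64(pb).reshape(2,1))[:,0]; X=X[:3]/X[3]
    return X,[proj(ma,X)-pa,proj(mb,X)-pb]
def proj(m,X):
    q=P(m)@np.r_[X,1]; return q[:2]/q[2]
def crop(f,x0,y0,w,h,k,o):
    a=(cv2.imread(f) if isinstance(f,str) else f)[y0:y0+h,x0:x0+w]; cv2.imwrite(o,cv2.resize(a,None,fx=k,fy=k,interpolation=cv2.INTER_CUBIC))
E
python3 - <<'E'
from h import *
np.set_printoptions(precision=4,suppress=True)
S=camera_model("scene");D=camera_model("side")
s=lambda u,v:c2p(u,v,320,205,5)
d=lambda u,v:c2p(u,v,295,150,7)
for n,a,b in [("eye",s(245,108),d(208,224)),
 ("b_frontL",s(180,68),d(178,276)),("b_frontR",s(283,55),d(124,215)),("b_backL",s(285,460),d(590,150)),("b_backR",s(395,443),d(530,95)),
 ("lid frontleft",s(65,203),d(345,407)),("lid frontright",s(548,240),d(210,122)),("lid backL",s(48,482),d(676,352))]:
    X,e=tri(S,a,D,b); print(n,X,np.round(np.r_[e[0],e[1]],1))
for n,a in [("L f",s(65,203)),("Rf",s(548,240)),("Lb",s(48,482)),("Rb",s(572,528))]: print("lid z.068",n,onz(S,a,.068))
for n,a in [("L f",d(345,407)),("Rf",d(210,122)),("Lb",d(676,352))]: print("side lid z.068",n,onz(D,a,.068))
for n,a in [("fL",s(180,68)),("fR",s(283,55)),("bL",s(285,460)),("bR",s(395,443)),("eye",s(245,108))]: print("top",n,onz(S,a,.106))
for n,a in [("fL",d(178,276)),("fR",d(124,215)),("bL",d(590,150)),("bR",d(530,95)),("eye",d(208,224))]: print("side top",n,onz(D,a,.106))
s=lambda u,v:c2p(u,v,45,180,4)
d=lambda u,v:c2p(u,v,365,180,4)
for n,a,b in [("tip",s(425,67),d(198,262)),("bend",s(448,107),d(192,322)),
 ("strip top R(-y?)",s(629,212),d(568,430)),("strip topL",s(40,135),d(262,27))]:
    X,e=tri(S,a,D,b); print(n,X,np.round(np.r_[e[0],e[1]],1))
E
```

```text
eye [0.4937 0.2124 0.1054] [-0.1  0.1 -0.1 -0. ]
b_frontL [0.4769 0.1817 0.1041] [-0.2  0.3 -0.2 -0.2]
b_frontR [0.463  0.2267 0.1049] [-0.2  0.4 -0.3 -0.2]
b_backL [0.6525 0.2418 0.1021] [ 0.2 -0.2  0.2  0.1]
b_backR [0.6392 0.284  0.1047] [ 0.3 -0.4  0.2  0.2]
lid frontleft [0.5319 0.1389 0.0667] [-0.1  0.1 -0.1 -0. ]
lid frontright [0.5168 0.3529 0.0675] [-0.2  0.3 -0.2 -0.1]
lid backL [0.6622 0.1501 0.0662] [ 0.1 -0.1  0.1  0. ]
lid z.068 L f [0.5324 0.1391 0.068 ]
lid z.068 Rf [0.5162 0.3532 0.068 ]
lid z.068 Lb [0.6632 0.15   0.068 ]
lid z.068 Rb [0.6482 0.361  0.068 ]
side lid z.068 L f [0.5316 0.1369 0.068 ]
side lid z.068 Rf [0.5171 0.351  0.068 ]
side lid z.068 Lb [0.6612 0.1477 0.068 ]
top fL [0.4772 0.182  0.106 ]
top fR [0.4626 0.2271 0.106 ]
top bL [0.6547 0.2411 0.106 ]
top bR [0.6407 0.2832 0.106 ]
top eye [0.4938 0.2125 0.106 ]
side top fL [0.4769 0.178  0.106 ]
side top fR [0.4633 0.2239 0.106 ]
side top bL [0.6502 0.2361 0.106 ]
side top bR [0.6381 0.2828 0.106 ]
side top eye [0.4937 0.2113 0.106 ]
tip [ 0.5784 -0.2117  0.2317] [-0.2  0.2 -0.3 -0.1]
bend [ 0.5785 -0.2123  0.1984] [-0.5  0.5 -0.6 -0.2]
strip top R(-y?) [ 0.6894 -0.1972  0.1542] [-54.2  35.6 -42.6 -22.9]
strip topL [ 0.6443 -0.2498  0.3507] [ 28.9 -33.2  43.9   8.4]
```

```bash
python3 - <<'E'
import rig
print([n for n in dir(rig) if n[0]!='_'])
print(getattr(rig,'pinch_z',None))
from h import *
np.set_printoptions(precision=4,suppress=True)
S=camera_model("scene");D=camera_model("side")
s=lambda u,v:c2p(u,v,320,205,5)
for a in [(300,100),(352,100),(355,183)]: print("tab",onz(S,s(*a),.056))
d=lambda u,v:c2p(u,v,295,150,7)
for a in [(80,273),(140,263),(102,343),(207,328)]: print("tab side",onz(D,d(*a),.056))
s=lambda u,v:c2p(u,v,45,180,4)
d=lambda u,v:c2p(u,v,365,180,4)
for n,a in [("Lfront",(55,130)),("Rfront",(629,210)),("armend",(408,178))]: print(n,onz(S,s(*a),.258 if n!="armend" else .2))
for n,a in [("far face",(262,27)),("near face",(545,432)),]: print(n,onz(D,d(*a),.258))
print("armend",onz(D,d(345,298),.2))
print("mug top",onz(S,np.array([286,214.]),.085),"soap",onz(S,np.array([268,268.]),.026))
E
```

```text
['Unreachable', 'camera_model', 'get_image', 'get_state', 'hand_in', 'pinch_z']
0.0187
tab [0.4517 0.2409 0.056 ]
tab [0.4476 0.2653 0.056 ]
tab [0.4933 0.2688 0.056 ]
tab side [0.4493 0.2632 0.056 ]
tab side [0.474  0.2659 0.056 ]
tab side [0.4513 0.2125 0.056 ]
tab side [0.4929 0.2148 0.056 ]
Lfront [ 0.6551 -0.3402  0.258 ]
Rfront [ 0.6537 -0.0766  0.258 ]
armend [ 0.6211 -0.2126  0.2   ]
far face [ 0.654 -0.083  0.258]
near face [ 0.6545 -0.3493  0.258 ]
armend [ 0.6492 -0.2127  0.2   ]
mug top [0.4774 0.0216 0.085 ] soap [0.591  0.0003 0.026 ]
```

```bash
cat >> h.py <<'E'
def mv(p,yaw_deg,rot=None):
    s=get_state(); R=Rn.from_rotvec(s["tool_rot"]); 
    x=R.as_matrix()[:,0]; 
    T=Rn.from_matrix(np.array([[np.cos(np.radians(yaw_deg)),np.sin(np.radians(yaw_deg)),0],[np.sin(np.radians(yaw_deg)),-np.cos(np.radians(yaw_deg)),0],[0,0,-1]]))
    sh=R.inv().apply(np.array(p)-s["position"])/.5
    tr=(R.inv()*T).as_rotvec()/(np.pi/4)
    print("t",s["t"],"pos",np.round(s["position"],4),"yaw",np.round(np.degrees(np.arctan2(x[1],x[0])),2),"F",np.round(s["force"],1),"gap",round(s["finger_gap"],4),"q",np.round(s["qpos"],2))
    print("shift",np.round(sh,4),"turn",np.round(tr,4))
E
python3 -c "
from h import *
mv([.589,.2437,.2],198.3)"
```

```text
t 0.15 pos [0.1615 0.5776 0.2307] yaw 164.37 F [ 0.2 -0.2  0.4] gap 0.0853 q [ 1.08  0.1   0.1   1.56 -0.    1.35]
shift [-1.0033 -0.4126  0.0616] turn [-1.20e-03 -7.00e-04 -7.54e-01]
```

apply_moves([
  {"jaw":0,"x":-0.96,"y":-0.395,"z":0.06,"ax":0,"ay":0,"az":-0.754},
  {"jaw":0,"x":-0.96,"y":-0.395,"z":0.06,"ax":0,"ay":0,"az":-0.754},
  {"jaw":0,"x":-0.96,"y":-0.395,"z":0.06,"ax":0,"ay":0,"az":-0.754},
  {"jaw":0,"x":-0.96,"y":-0.395,"z":0.06,"ax":0,"ay":0,"az":-0.754},
  {"jaw":0,"x":-0.96,"y":-0.395,"z":0.06,"ax":0,"ay":0,"az":-0.754},
  {"jaw":0,"x":-0.96,"y":-0.395,"z":0.06,"ax":0,"ay":0,"az":-0.754},
  {"jaw":0,"x":-0.96,"y":-0.395,"z":0.06,"ax":0,"ay":0,"az":-0.754},
  {"jaw":0,"x":-0.96,"y":-0.395,"z":0.06,"ax":0,"ay":0,"az":-0.754},
  {"jaw":0,"x":-0.96,"y":-0.395,"z":0.06,"ax":0,"ay":0,"az":-0.754},
  {"jaw":0,"x":-0.96,"y":-0.395,"z":0.06,"ax":0,"ay":0,"az":-0.754},
])

```text
t: 0.98
position: [0.4778, 0.3305, 0.208]
tool_rot: [0.499, -3.102, -0.0]
force: [-0.0, 0.5, -0.4]
finger_gap: 0.0854
```

```bash
python3 -c "
from h import *
mv([.589,.2437,.17],198.3)"
```

```text
t 0.9833 pos [0.4778 0.3305 0.208 ] yaw -161.7 F [-0.   0.5 -0.4] gap 0.0854 q [ 0.38  0.04 -0.01  1.52  0.    0.06]
shift [-0.1567 -0.2346  0.076 ] turn [ 0.0001  0.     -0.0001]
```

apply_moves([
  {"jaw":0,"x":-0.15,"y":-0.22,"z":0.07,"ax":0,"ay":0,"az":0},
  {"jaw":0,"x":-0.15,"y":-0.22,"z":0.07,"ax":0,"ay":0,"az":0},
  {"jaw":0,"x":-0.15,"y":-0.22,"z":0.07,"ax":0,"ay":0,"az":0},
  {"jaw":0,"x":-0.15,"y":-0.22,"z":0.07,"ax":0,"ay":0,"az":0},
  {"jaw":0,"x":-0.15,"y":-0.22,"z":0.07,"ax":0,"ay":0,"az":0},
  {"jaw":0,"x":-0.15,"y":-0.22,"z":0.07,"ax":0,"ay":0,"az":0},
  {"jaw":0,"x":-0.15,"y":-0.22,"z":0.07,"ax":0,"ay":0,"az":0},
  {"jaw":0,"x":-0.15,"y":-0.22,"z":0.07,"ax":0,"ay":0,"az":0},
  {"jaw":0,"x":-0.15,"y":-0.22,"z":0.07,"ax":0,"ay":0,"az":0},
  {"jaw":0,"x":-0.15,"y":-0.22,"z":0.07,"ax":0,"ay":0,"az":0},
])

```text
t: 1.82
position: [0.5818, 0.2521, 0.1739]
tool_rot: [-0.502, 3.1, 0.0]
force: [0.2, 0.6, 0.2]
finger_gap: 0.0855
```

```bash
python3 -c "
from h import *
mv([.589,.2437,.077],198.3)
cv2.imwrite('pics/w1.png',get_image('wrist'))"
```

```text
t 1.8167 pos [0.5818 0.2521 0.1739] yaw -161.62 F [0.2 0.6 0.2] gap 0.0855 q [ 0.2   0.2   0.1   1.47  0.   -0.12]
shift [-0.0081 -0.0205  0.1937] turn [0.     0.0011 0.0018]
```

View pics/w1.png

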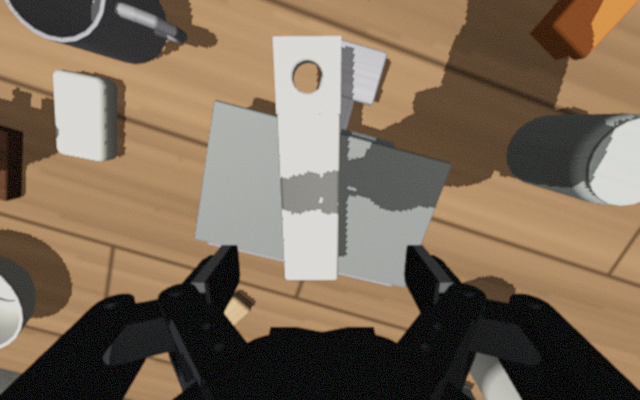

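The wrist view shows the white brush with its eye at (307,77), the grey lid under it, and the jaws straddling its line. I'll check the eye and corner positions from this view.

```bash
python3 -c "
from h import *
m=camera_model('wrist')
for a in [(307,77),(274,37),(340,36),(286,279),(337,278)]: print(a,onz(m,np.array(a,float),.106))"
```

```text
(307, 77) [0.49100728 0.21153098 0.106     ]
(274, 37) [0.4741922  0.18275926 0.106     ]
(340, 36) [0.45951613 0.22500773 0.106     ]
(286, 279) [0.64976607 0.24278313 0.106     ]
(337, 278) [0.63501905 0.28412169 0.106     ]
```

apply_moves([
  {"jaw":0,"x":-0.004,"y":-0.019,"z":0.04,"ax":0,"ay":0,"az":-0.003},
  {"jaw":0,"x":-0.004,"y":-0.019,"z":0.08,"ax":0,"ay":0,"az":-0.003},
  {"jaw":0,"x":-0.004,"y":-0.019,"z":0.12,"ax":0,"ay":0,"az":-0.003},
  {"jaw":0,"x":-0.004,"y":-0.019,"z":0.15,"ax":0,"ay":0,"az":-0.003},
  {"jaw":0,"x":-0.004,"y":-0.019,"z":0.17,"ax":0,"ay":0,"az":-0.003},
  {"jaw":0,"x":-0.004,"y":-0.019,"z":0.185,"ax":0,"ay":0,"az":-0.003},
  {"jaw":0,"x":-0.004,"y":-0.019,"z":0.193,"ax":0,"ay":0,"az":-0.003},
  {"jaw":0,"x":-0.004,"y":-0.019,"z":0.193,"ax":0,"ay":0,"az":-0.003},
  {"jaw":0,"x":-0.004,"y":-0.019,"z":0.193,"ax":0,"ay":0,"az":-0.003},
  {"jaw":0,"x":-0.004,"y":-0.019,"z":0.193,"ax":0,"ay":0,"az":-0.003},
])

```text
t: 2.7
position: [0.5878, 0.243, 0.0779]
tool_rot: [-0.503, 3.099, 0.0]
force: [0.3, -0.5, 0.6]
finger_gap: 0.0853
```

apply_moves([
  {"jaw":1,"x":0,"y":0,"z":0,"ax":0,"ay":0,"az":0},
  {"jaw":1,"x":0,"y":0,"z":0,"ax":0,"ay":0,"az":0},
  {"jaw":1,"x":0,"y":0,"z":0,"ax":0,"ay":0,"az":0},
  {"jaw":1,"x":0,"y":0,"z":0,"ax":0,"ay":0,"az":0},
  {"jaw":1,"x":0,"y":0,"z":0,"ax":0,"ay":0,"az":0},
  {"jaw":1,"x":0,"y":0,"z":0,"ax":0,"ay":0,"az":0},
  {"jaw":1,"x":0,"y":0,"z":0,"ax":0,"ay":0,"az":0},
  {"jaw":1,"x":0,"y":0,"z":0,"ax":0,"ay":0,"az":0},
  {"jaw":1,"x":0,"y":0,"z":0,"ax":0,"ay":0,"az":0},
  {"jaw":1,"x":0,"y":0,"z":0,"ax":0,"ay":0,"az":0},
], force=60)

```text
t: 3.53
position: [0.5874, 0.2429, 0.0773]
tool_rot: [-0.503, 3.1, 0.0]
force: [-1.9, -0.6, 3.8]
finger_gap: 0.0452
```

```bash
python3 -c "
from h import *
mv([.587,.2437,.29],198.5)
cv2.imwrite('pics/s2.png',get_image('side'))
crop('pics/s2.png',270,60,180,180,4,'pics/s2c.png')"
```

```text
t 3.5333 pos [0.5874 0.2429 0.0773] yaw -161.56 F [-1.9 -0.6  3.8] gap 0.0452 q [ 0.19  0.24 -0.03  1.3   0.   -0.14]
shift [-1.000e-04  1.800e-03 -4.254e-01] turn [ 0.0001  0.0009 -0.0014]
```

View pics/s2c.png

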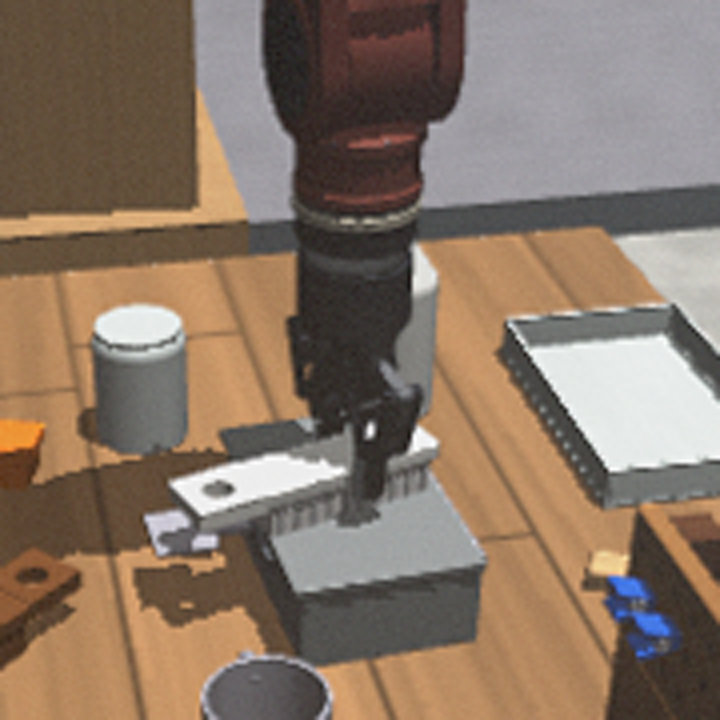

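The jaws hold the brush (gap 45 mm, about the block's width), and it is still level on the lid. Next I lift it.

apply_moves([
  {"jaw":1,"x":0,"y":0,"z":-0.02,"ax":0,"ay":0,"az":0},
  {"jaw":1,"x":0,"y":0,"z":-0.06,"ax":0,"ay":0,"az":0},
  {"jaw":1,"x":0,"y":0,"z":-0.12,"ax":0,"ay":0,"az":0},
  {"jaw":1,"x":0,"y":0,"z":-0.18,"ax":0,"ay":0,"az":0},
  {"jaw":1,"x":0,"y":0,"z":-0.24,"ax":0,"ay":0,"az":0},
  {"jaw":1,"x":0,"y":0,"z":-0.3,"ax":0,"ay":0,"az":0},
  {"jaw":1,"x":0,"y":0,"z":-0.36,"ax":0,"ay":0,"az":0},
  {"jaw":1,"x":0,"y":0,"z":-0.4,"ax":0,"ay":0,"az":0},
  {"jaw":1,"x":0,"y":0,"z":-0.42,"ax":0,"ay":0,"az":0},
  {"jaw":1,"x":0,"y":0,"z":-0.42,"ax":0,"ay":0,"az":0},
])

```text
t: 4.42
position: [0.5881, 0.243, 0.2901]
tool_rot: [-0.503, 3.097, 0.0]
force: [0.4, 0.1, -1.0]
finger_gap: 0.0448
```

```bash
python3 -c "
from h import *
mv([.4785,-.02,.29],90)
m=camera_model('wrist');im=get_image('wrist')
cv2.imwrite('pics/w3.png',im)"
```

```text
t 4.4167 pos [0.5881 0.243  0.2901] yaw -161.57 F [ 0.4  0.1 -1. ] gap 0.0448 q [ 0.19  0.24  0.35  1.68  0.   -0.14]
shift [ 0.3742 -0.4296 -0.0012] turn [0.0048 0.0044 2.4096]
```

View pics/w3.png

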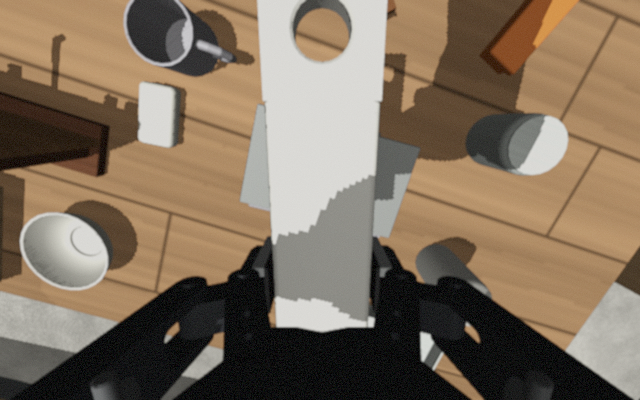

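```bash
python3 - <<'E'
from h import *
crop('pics/w3.png',240,0,160,120,5,'pics/w3c.png')
crop('pics/w3.png',250,220,140,120,5,'pics/w3d.png')
E
```

```text
(no output)
```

View pics/w3c.png

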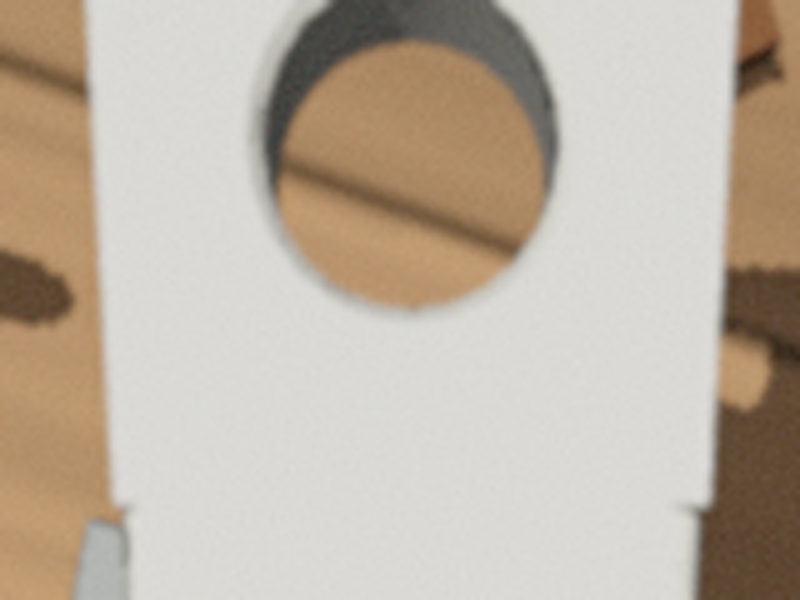

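View pics/w3d.png

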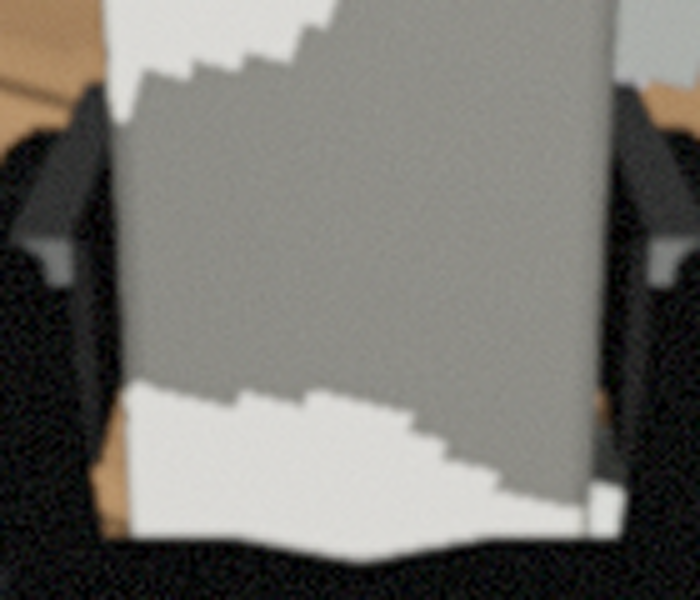

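```bash
python3 - <<'E'
from h import *
np.set_printoptions(precision=4,suppress=True)
m=camera_model('wrist'); s=get_state(); R=Rn.from_rotvec(s["tool_rot"]).as_matrix(); p=s["position"]
a=lambda u,v:c2p(u,v,240,0,5); b=lambda u,v:c2p(u,v,250,220,5)
tool=lambda X:R.T@(X-p)*1000
for z in [.305,.31,.315,.32,.325]:
    w=lambda q1,q2:np.linalg.norm(onz(m,q1,z)-onz(m,q2,z))*1000
    print(z,"w@eye",w(a(97,140),a(732,140)),"w@head end",w(a(113,495),a(710,495)),"body@seam",w(a(130,515),a(697,515)),"body@far",w(b(125,380),b(595,380)),"hole",w(a(263,140),a(549,140)),"rim",w(a(250,140),a(558,140)))
    print("  eye rim bot",tool(onz(m,a(406,312),z)),"seam",tool(onz(m,a(413,505),z)), "mid@eye",tool(onz(m,a(414.5,140),z)),"holectr",tool(onz(m,a(405,140),z)))
E
```

```text
0.305 w@eye 51.10440008914614 w@head end 51.22782297085304 body@seam 48.8357756053036 body@far 49.40840204688874 hole 23.01706161356456 rim 24.787595122726664
  eye rim bot [ 92.8464   0.2074 -17.2231] seam [ 77.7375   0.7996 -17.1924] mid@eye [105.4517   0.8994 -17.2491] holectr [105.4515   0.1349 -17.2489]
0.31 w@eye 49.0874053157912 w@head end 49.20595692796195 body@seam 46.90831918321852 body@far 47.4583451336962 hole 22.108621383534157 rim 23.809275257522017
  eye rim bot [ 91.9155   0.2197 -22.2213] seam [ 77.4029   0.7886 -22.1917] mid@eye [104.0233   0.8845 -22.2462] holectr [104.0232   0.1501 -22.246 ]
0.315 w@eye 47.070410542436235 w@head end 47.184090885070866 body@seam 44.98086276113333 body@far 45.508288220503694 hole 21.20018115350379 rim 22.83095539231736
  eye rim bot [ 90.9846   0.2321 -27.2194] seam [ 77.0684   0.7776 -27.191 ] mid@eye [102.595    0.8695 -27.2433] holectr [102.5948   0.1653 -27.2431]
0.32 w@eye 45.05341576908124 w@head end 45.16222484217982 body@seam 43.05340633904822 body@far 43.55823130731119 hole 20.291740923473384 rim 21.852635527112685
  eye rim bot [ 90.0537   0.2445 -32.2175] seam [ 76.7338   0.7665 -32.1903] mid@eye [101.1666   0.8546 -32.2404] holectr [101.1664   0.1806 -32.2402]
0.325 w@eye 43.0364209957263 w@head end 43.14035879928876 body@seam 41.125949916963066 body@far 41.60817439411873 hole 19.383300693443044 rim 20.874315661908025
  eye rim bot [ 89.1228   0.2568 -37.2156] seam [ 76.3992   0.7555 -37.1897] mid@eye [ 99.7382   0.8396 -37.2374] holectr [ 99.738    0.1958 -37.2373]
```

The views agree: the brush is held level, with its eye about 101 mm ahead of the TCP and 22 mm above it. I'll turn it about 198° and carry it over, planning in steps.

```bash
python3 -c "
from h import *
P0=np.array([.588,.243]);P1=np.array([.47,-.2115])
for k in range(5):
    y=np.radians(198.4*(1-k/5)); d=(P1-P0)/5
    print(k,np.round([d@[np.cos(y),np.sin(y)]/.5,d@[np.sin(y),-np.cos(y)]/.5],3), 198.4/5/45)
"
```

```text
0 [ 0.102 -0.158] 0.8817777777777778
1 [-0.022 -0.187] 0.8817777777777778
2 [-0.136 -0.13 ] 0.8817777777777778
3 [-0.187 -0.013] 0.8817777777777778
4 [-0.152  0.11 ] 0.8817777777777778
```

apply_moves([
  {"jaw":1,"x":0.013,"y":-0.02,"z":0,"ax":0,"ay":0,"az":0.11},
  {"jaw":1,"x":0.026,"y":-0.04,"z":0,"ax":0,"ay":0,"az":0.22},
  {"jaw":1,"x":0.039,"y":-0.06,"z":0,"ax":0,"ay":0,"az":0.33},
  {"jaw":1,"x":0.052,"y":-0.08,"z":0,"ax":0,"ay":0,"az":0.44},
  {"jaw":1,"x":0.065,"y":-0.1,"z":0,"ax":0,"ay":0,"az":0.55},
  {"jaw":1,"x":0.078,"y":-0.12,"z":0,"ax":0,"ay":0,"az":0.66},
  {"jaw":1,"x":0.09,"y":-0.14,"z":0,"ax":0,"ay":0,"az":0.77},
  {"jaw":1,"x":0.102,"y":-0.158,"z":0,"ax":0,"ay":0,"az":0.88},
  {"jaw":1,"x":0.102,"y":-0.158,"z":0,"ax":0,"ay":0,"az":0.88},
  {"jaw":1,"x":0.102,"y":-0.158,"z":0,"ax":0,"ay":0,"az":0.88},
])

```text
t: 5.3
position: [0.5634, 0.1515, 0.2856]
tool_rot: [-0.574, -3.087, 0.0]
force: [0.6, 0.6, -1.8]
finger_gap: 0.0452
```

apply_moves([
  {"jaw":1,"x":-0.003,"y":-0.023,"z":0,"ax":0,"ay":0,"az":0.11},
  {"jaw":1,"x":-0.006,"y":-0.047,"z":0,"ax":0,"ay":0,"az":0.22},
  {"jaw":1,"x":-0.008,"y":-0.07,"z":0,"ax":0,"ay":0,"az":0.33},
  {"jaw":1,"x":-0.011,"y":-0.094,"z":0,"ax":0,"ay":0,"az":0.44},
  {"jaw":1,"x":-0.014,"y":-0.117,"z":0,"ax":0,"ay":0,"az":0.55},
  {"jaw":1,"x":-0.017,"y":-0.14,"z":0,"ax":0,"ay":0,"az":0.66},
  {"jaw":1,"x":-0.02,"y":-0.164,"z":0,"ax":0,"ay":0,"az":0.77},
  {"jaw":1,"x":-0.022,"y":-0.187,"z":0,"ax":0,"ay":0,"az":0.88},
  {"jaw":1,"x":-0.022,"y":-0.187,"z":0,"ax":0,"ay":0,"az":0.88},
  {"jaw":1,"x":-0.022,"y":-0.187,"z":0,"ax":0,"ay":0,"az":0.88},
])

```text
t: 6.13
position: [0.5403, 0.0609, 0.2862]
tool_rot: [-1.584, -2.712, -0.0]
force: [0.2, 0.5, -2.0]
finger_gap: 0.0447
```

apply_moves([
  {"jaw":1,"x":-0.017,"y":-0.016,"z":0,"ax":0,"ay":0,"az":0.11},
  {"jaw":1,"x":-0.034,"y":-0.033,"z":0,"ax":0,"ay":0,"az":0.22},
  {"jaw":1,"x":-0.051,"y":-0.049,"z":0,"ax":0,"ay":0,"az":0.33},
  {"jaw":1,"x":-0.068,"y":-0.065,"z":0,"ax":0,"ay":0,"az":0.44},
  {"jaw":1,"x":-0.085,"y":-0.081,"z":0,"ax":0,"ay":0,"az":0.55},
  {"jaw":1,"x":-0.102,"y":-0.098,"z":0,"ax":0,"ay":0,"az":0.66},
  {"jaw":1,"x":-0.119,"y":-0.114,"z":0,"ax":0,"ay":0,"az":0.77},
  {"jaw":1,"x":-0.136,"y":-0.13,"z":0,"ax":0,"ay":0,"az":0.88},
  {"jaw":1,"x":-0.136,"y":-0.13,"z":0,"ax":0,"ay":0,"az":0.88},
  {"jaw":1,"x":-0.136,"y":-0.13,"z":0,"ax":0,"ay":0,"az":0.88},
])

```text
t: 6.97
position: [0.517, -0.03, 0.2865]
tool_rot: [-2.408, -2.017, -0.0]
force: [0.1, -0.4, -1.7]
finger_gap: 0.0453
```

```bash
python3 -c "
from h import *
mv([.47,-.2115,.29],79.3)"
```

```text
t 6.9667 pos [ 0.517  -0.03    0.2865] yaw 79.88 F [ 0.1 -0.4 -1.7] gap 0.0453 q [-0.31 -0.13 -0.03  1.67  0.    1.44]
shift [-0.3738 -0.0287 -0.0072] turn [-0.0003 -0.0007  0.0129]
```

apply_moves([
  {"jaw":1,"x":-0.023,"y":-0.001,"z":0,"ax":0,"ay":0,"az":0.11},
  {"jaw":1,"x":-0.047,"y":-0.003,"z":0,"ax":0,"ay":0,"az":0.22},
  {"jaw":1,"x":-0.07,"y":-0.005,"z":0,"ax":0,"ay":0,"az":0.33},
  {"jaw":1,"x":-0.094,"y":-0.006,"z":0,"ax":0,"ay":0,"az":0.44},
  {"jaw":1,"x":-0.117,"y":-0.008,"z":0,"ax":0,"ay":0,"az":0.55},
  {"jaw":1,"x":-0.14,"y":-0.01,"z":0,"ax":0,"ay":0,"az":0.66},
  {"jaw":1,"x":-0.164,"y":-0.012,"z":0,"ax":0,"ay":0,"az":0.77},
  {"jaw":1,"x":-0.187,"y":-0.013,"z":0,"ax":0,"ay":0,"az":0.89},
  {"jaw":1,"x":-0.187,"y":-0.013,"z":0,"ax":0,"ay":0,"az":0.89},
  {"jaw":1,"x":-0.187,"y":-0.013,"z":0,"ax":0,"ay":0,"az":0.89},
])

```text
t: 7.8
position: [0.4938, -0.1207, 0.2866]
tool_rot: [-2.953, -1.071, -0.0]
force: [-0.4, 0.6, -1.3]
finger_gap: 0.0452
```

apply_moves([
  {"jaw":1,"x":-0.019,"y":0.014,"z":0,"ax":0,"ay":0,"az":0.11},
  {"jaw":1,"x":-0.038,"y":0.028,"z":0,"ax":0,"ay":0,"az":0.22},
  {"jaw":1,"x":-0.057,"y":0.041,"z":0,"ax":0,"ay":0,"az":0.33},
  {"jaw":1,"x":-0.076,"y":0.055,"z":0,"ax":0,"ay":0,"az":0.44},
  {"jaw":1,"x":-0.095,"y":0.069,"z":0,"ax":0,"ay":0,"az":0.55},
  {"jaw":1,"x":-0.114,"y":0.083,"z":0,"ax":0,"ay":0,"az":0.66},
  {"jaw":1,"x":-0.133,"y":0.096,"z":0,"ax":0,"ay":0,"az":0.77},
  {"jaw":1,"x":-0.152,"y":0.11,"z":0,"ax":0,"ay":0,"az":0.885},
  {"jaw":1,"x":-0.152,"y":0.11,"z":0,"ax":0,"ay":0,"az":0.885},
  {"jaw":1,"x":-0.152,"y":0.11,"z":0,"ax":0,"ay":0,"az":0.885},
])

```text
t: 8.63
position: [0.4704, -0.2114, 0.2866]
tool_rot: [-3.141, -0.002, -0.0]
force: [0.4, -0.3, -1.7]
finger_gap: 0.0452
```

```bash
python3 -c "
from h import *
mv([.478,-.2115,.24],0)
for n in ['scene','side']: cv2.imwrite('pics/%s4.png'%n,get_image(n))
crop('pics/scene4.png',60,120,180,150,4,'pics/c5.png')
crop('pics/side4.png',310,150,180,150,4,'pics/c6.png')"
```

```text
t 8.6333 pos [ 0.4704 -0.2114  0.2866] yaw 0.06 F [ 0.4 -0.3 -1.7] gap 0.0452 q [-0.68 -0.13 -0.04  1.67  0.    2.46]
shift [0.0153 0.0002 0.0932] turn [-0.0008 -0.      0.0014]
```

View pics/c5.png

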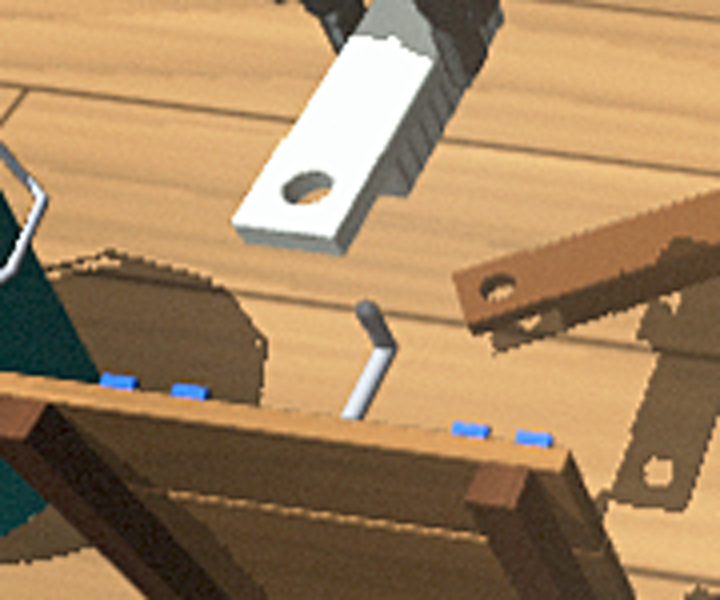

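View pics/c6.png

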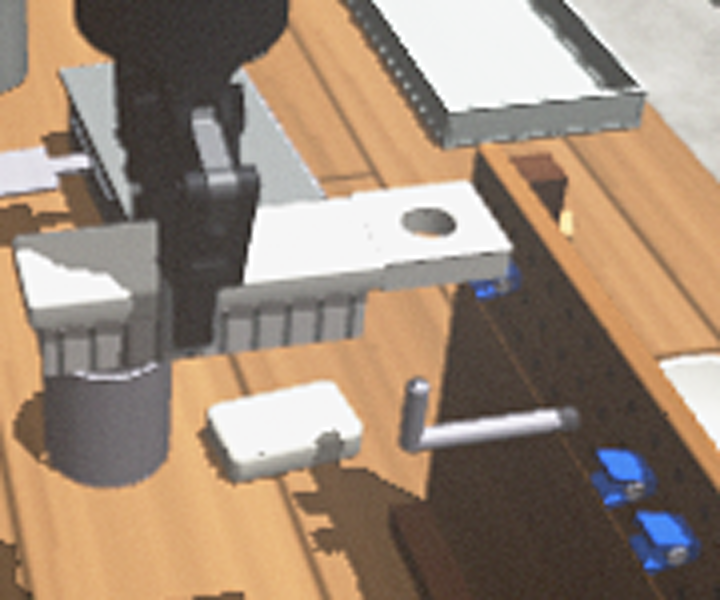

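```bash
python3 -c "
from h import *
S=camera_model('scene');D=camera_model('side')
print(tri(S,c2p(308,188,60,120,4),D,c2p(429,221,310,150,4)))
print(tri(S,c2p(368,308,60,120,4),D,c2p(417,386,310,150,4)))"
```

```text
(array([ 0.57515698, -0.20911103,  0.31350546]), [array([-0.14834741,  0.15926476]), array([-0.18627592, -0.08263423])])
(array([ 0.57786007, -0.21152092,  0.22966817]), [array([-0.41227603,  0.42201395]), array([-0.52655805, -0.21552111])])
```

apply_moves([
  {"jaw":1,"x":0.01,"y":0.003,"z":0.02,"ax":0,"ay":0,"az":0.001},
  {"jaw":1,"x":0.01,"y":0.003,"z":0.04,"ax":0,"ay":0,"az":0.001},
  {"jaw":1,"x":0.01,"y":0.003,"z":0.06,"ax":0,"ay":0,"az":0.001},
  {"jaw":1,"x":0.01,"y":0.003,"z":0.075,"ax":0,"ay":0,"az":0.001},
  {"jaw":1,"x":0.01,"y":0.003,"z":0.085,"ax":0,"ay":0,"az":0.001},
  {"jaw":1,"x":0.01,"y":0.003,"z":0.09,"ax":0,"ay":0,"az":0.001},
  {"jaw":1,"x":0.01,"y":0.003,"z":0.09,"ax":0,"ay":0,"az":0.001},
  {"jaw":1,"x":0.01,"y":0.003,"z":0.09,"ax":0,"ay":0,"az":0.001},
  {"jaw":1,"x":0.01,"y":0.003,"z":0.09,"ax":0,"ay":0,"az":0.001},
  {"jaw":1,"x":0.01,"y":0.003,"z":0.09,"ax":0,"ay":0,"az":0.001},
])

```text
t: 9.57
position: [0.4752, -0.2139, 0.2423]
tool_rot: [3.141, -0.008, 0.001]
force: [-1.1, -0.0, -1.8]
finger_gap: 0.0449
```

```bash
python3 -c "
from h import *
mv([.478,-.2115,.19],0)
for n in ['scene','side','wrist']: cv2.imwrite('pics/%s5.png'%n,get_image(n))
crop('pics/scene5.png',100,140,100,80,8,'pics/c7.png')
crop('pics/side5.png',370,190,100,80,8,'pics/c8.png')
crop('pics/wrist5.png',240,0,160,110,5,'pics/c9.png')"
```

```text
t 9.5667 pos [ 0.4752 -0.2139  0.2423] yaw -0.29 F [-1.1 -0.  -1.8] gap 0.0449 q [-0.67 -0.14 -0.12  1.59  0.    2.47]
shift [ 0.0055 -0.0048  0.1046] turn [ 0.0006 -0.001  -0.0064]
```

View pics/c7.png

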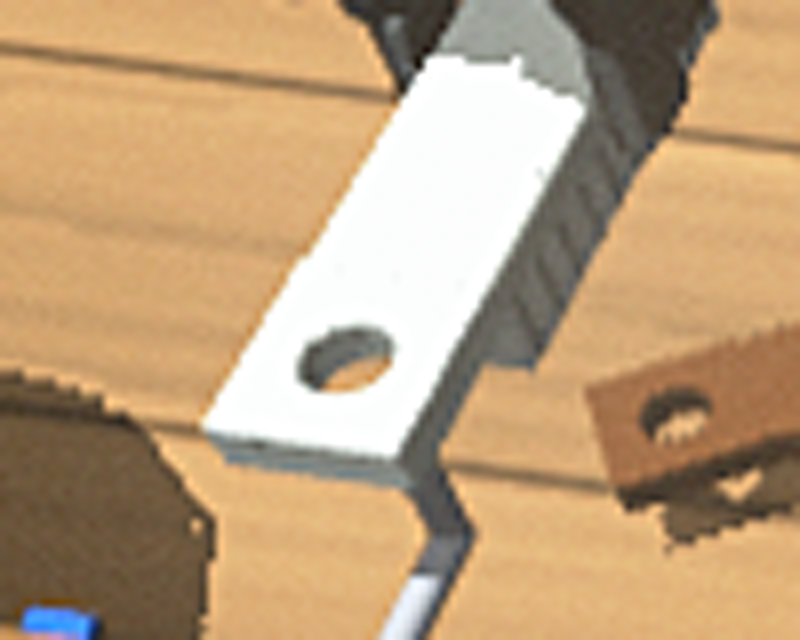

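View pics/c8.png

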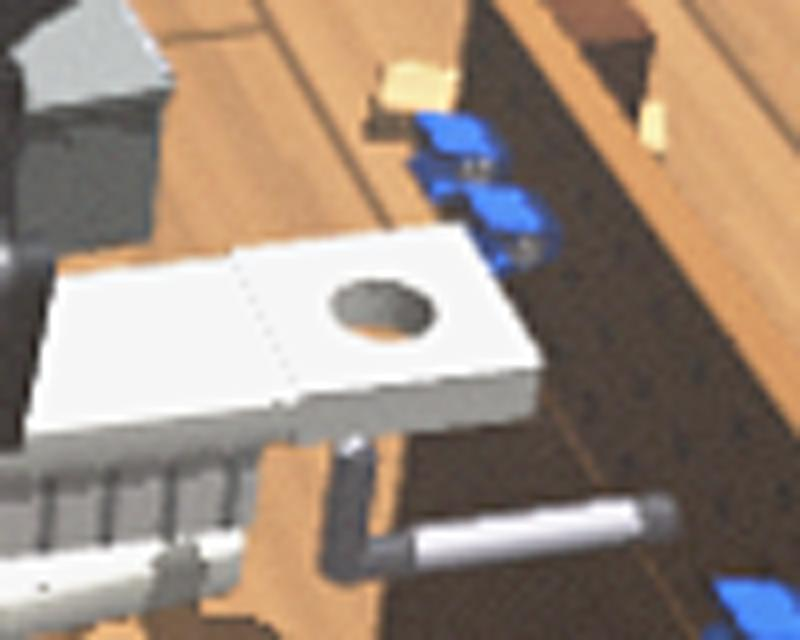

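View pics/c9.png

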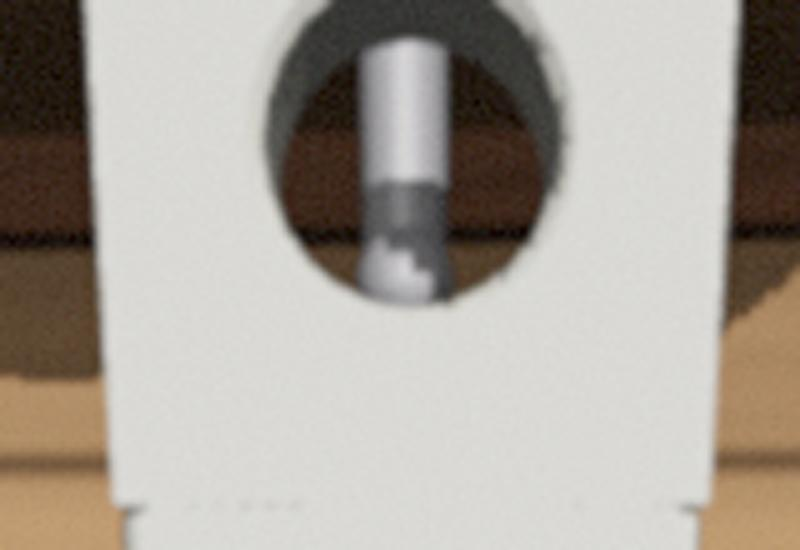

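```bash
python3 -c "
from h import *
np.set_printoptions(precision=4,suppress=True)
m=camera_model('wrist');S=camera_model('scene');D=camera_model('side')
w=lambda u,v:c2p(u,v,240,0,5)
zt=.2423+.0287
print('tip',onz(m,w(404,272),.231),'bend?',onz(m,w(405,215),.2))
print('rim bottom',onz(m,w(408,307),zt), 'ctr',onz(m,w(410,140),zt),'inner bot rim at lower',onz(m,w(408,307),zt-.014))
print(tri(S,c2p(346,359,100,140,8),D,c2p(384,309,370,190,8)))
"
```

```text
tip [ 0.5767 -0.2131  0.231 ] bend? [ 0.5895 -0.2131  0.2   ]
rim bottom [ 0.5659 -0.2135  0.271 ] ctr [ 0.577  -0.2137  0.271 ] inner bot rim at lower [ 0.5686 -0.2135  0.257 ]
(array([ 0.5797, -0.213 ,  0.269 ]), [array([-0.246,  0.255]), array([-0.3115, -0.1299])])
```

The hook tip sits inside the eye in the wrist view, and eye and tip agree to about 2 mm across the views. I'll lower it.

apply_moves([
  {"jaw":1,"x":-0.001,"y":-0.001,"z":0.015,"ax":0,"ay":0,"az":0},
  {"jaw":1,"x":-0.001,"y":-0.001,"z":0.03,"ax":0,"ay":0,"az":0},
  {"jaw":1,"x":-0.001,"y":-0.001,"z":0.045,"ax":0,"ay":0,"az":0},
  {"jaw":1,"x":-0.001,"y":-0.001,"z":0.06,"ax":0,"ay":0,"az":0},
  {"jaw":1,"x":-0.001,"y":-0.001,"z":0.075,"ax":0,"ay":0,"az":0},
  {"jaw":1,"x":-0.001,"y":-0.001,"z":0.085,"ax":0,"ay":0,"az":0},
  {"jaw":1,"x":-0.001,"y":-0.001,"z":0.095,"ax":0,"ay":0,"az":0},
  {"jaw":1,"x":-0.001,"y":-0.001,"z":0.095,"ax":0,"ay":0,"az":0},
  {"jaw":1,"x":-0.001,"y":-0.001,"z":0.095,"ax":0,"ay":0,"az":0},
  {"jaw":1,"x":-0.001,"y":-0.001,"z":0.095,"ax":0,"ay":0,"az":0},
])

```text
t: 10.55
position: [0.4747, -0.2133, 0.1946]
tool_rot: [3.141, -0.008, 0.001]
force: [0.1, 0.7, -1.9]
finger_gap: 0.0453
```

```bash
python3 -c "
from h import *
mv([.478,-.2115,.19],0)
for n in ['side','wrist']: cv2.imwrite('pics/%s6.png'%n,get_image(n))
crop('pics/side6.png',370,190,100,80,6,'pics/c8.png')
crop('pics/wrist6.png',240,0,160,110,4,'pics/c9.png')"
```

```text
t 10.55 pos [ 0.4747 -0.2133  0.1946] yaw -0.28 F [ 0.1  0.7 -1.9] gap 0.0453 q [-0.67 -0.14 -0.21  1.5   0.    2.47]
shift [ 0.0066 -0.0036  0.0091] turn [ 0.0003 -0.0006 -0.0063]
```

View pics/c8.png

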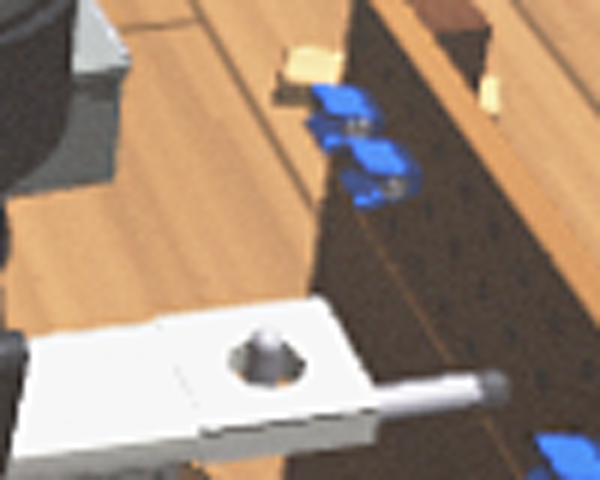

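View pics/c9.png

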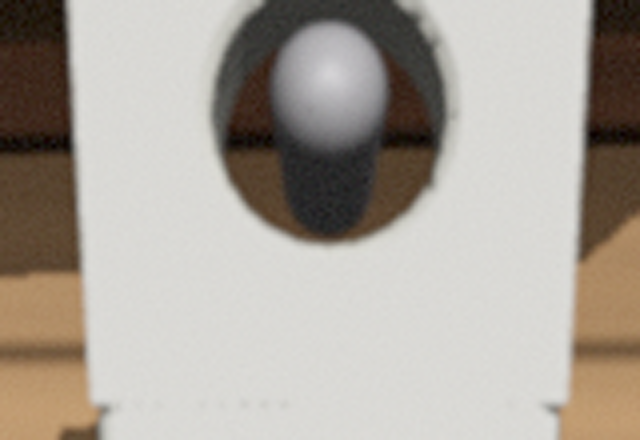

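The tip stands up through the eye with no contact force. Now I release.

apply_moves([
  {"jaw":0,"x":0,"y":0,"z":0,"ax":0,"ay":0,"az":0},
  {"jaw":0,"x":0,"y":0,"z":0,"ax":0,"ay":0,"az":0},
  {"jaw":0,"x":0,"y":0,"z":0,"ax":0,"ay":0,"az":0},
  {"jaw":0,"x":0,"y":0,"z":0,"ax":0,"ay":0,"az":0},
  {"jaw":0,"x":0,"y":0,"z":0,"ax":0,"ay":0,"az":0},
  {"jaw":0,"x":0,"y":0,"z":0,"ax":0,"ay":0,"az":0},
  {"jaw":0,"x":0,"y":0,"z":0,"ax":0,"ay":0,"az":0},
  {"jaw":0,"x":0,"y":0,"z":0,"ax":0,"ay":0,"az":0},
  {"jaw":0,"x":0,"y":0,"z":0,"ax":0,"ay":0,"az":0},
  {"jaw":0,"x":0,"y":0,"z":0,"ax":0,"ay":0,"az":0},
])

```text
t: 11.48
position: [0.4745, -0.2131, 0.1942]
tool_rot: [-3.142, 0.008, -0.0]
force: [-0.1, 0.3, 0.0]
finger_gap: 0.0851
```

```bash
python3 -c "
from h import *
mv([.478,-.2115,.19],0)
for n in ['scene','side']: cv2.imwrite('pics/%s7.png'%n,get_image(n))
a=cv2.imread('pics/scene7.png')[120:320,20:300];b=cv2.imread('pics/side7.png')[130:330,300:580]
cv2.imwrite('pics/c10.png',cv2.resize(np.hstack([a,b]),None,fx=1.42,fy=1.42,interpolation=cv2.INTER_CUBIC))"
```

```text
t 11.4833 pos [ 0.4745 -0.2131  0.1942] yaw -0.28 F [-0.1  0.3  0. ] gap 0.0851 q [-0.67 -0.14 -0.22  1.5   0.    2.47]
shift [ 0.0069 -0.0033  0.0085] turn [-0.     -0.0001 -0.0063]
```

View pics/c10.png

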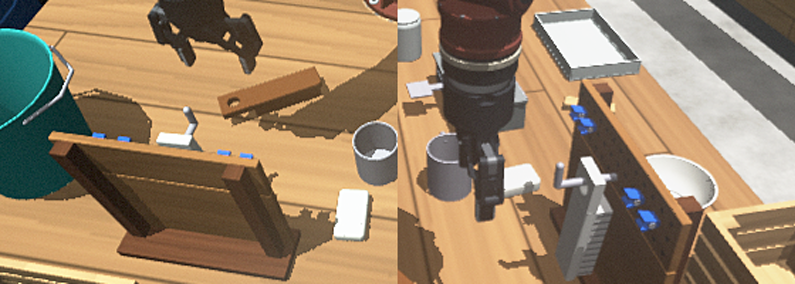

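The brush hangs by its eye on the hook: side-crop eye at (590,170), body down beside the board, fingers clear. Next I retreat upward and go to the tab.

```bash
python3 -c "
from h import *
m=camera_model('wrist');s=get_state();R=Rn.from_rotvec(s['tool_rot']).as_matrix()
print(R.T@(-m['R'].T@m['t']-s['position']))
mv([.466,.2405,.26],90)"
```

```text
[ 0.06889917 -0.00047486 -0.14386525]
t 11.5833 pos [ 0.4745 -0.2132  0.1942] yaw -0.29 F [ 0.4  0.4 -0.5] gap 0.0854 q [-0.67 -0.14 -0.22  1.5   0.    2.47]
shift [-0.0216 -0.9073 -0.1315] turn [-0.0000e+00 -1.0000e-04 -2.0064e+00]
```

apply_moves([
  {"jaw":0,"x":0,"y":0,"z":-0.06,"ax":0,"ay":0,"az":0},
  {"jaw":0,"x":0,"y":0,"z":-0.12,"ax":0,"ay":0,"az":0},
  {"jaw":0.5,"x":0,"y":-0.04,"z":-0.14,"ax":0,"ay":0,"az":-0.1},
  {"jaw":1,"x":0,"y":-0.1,"z":-0.14,"ax":0,"ay":0,"az":-0.2},
  {"jaw":1,"x":0,"y":-0.16,"z":-0.14,"ax":0,"ay":0,"az":-0.3},
  {"jaw":1,"x":0,"y":-0.22,"z":-0.14,"ax":0,"ay":0,"az":-0.4},
  {"jaw":1,"x":0,"y":-0.28,"z":-0.14,"ax":0,"ay":0,"az":-0.5},
  {"jaw":1,"x":0,"y":-0.34,"z":-0.14,"ax":0,"ay":0,"az":-0.6},
  {"jaw":1,"x":0,"y":-0.4,"z":-0.14,"ax":0,"ay":0,"az":-0.7},
  {"jaw":1,"x":0,"y":-0.44,"z":-0.14,"ax":0,"ay":0,"az":-0.8},
])

```text
t: 12.42
position: [0.4753, 0.0091, 0.2645]
tool_rot: [-2.988, -0.971, -0.001]
force: [-0.4, -0.1, -0.3]
finger_gap: -0.0002
```

```bash
python3 -c "
from h import *
mv([.466,.2405,.26],94)"
```

```text
t 12.4167 pos [0.4753 0.0091 0.2645] yaw 36.0 F [-0.4 -0.1 -0.3] gap -0.0002 q [-0.26 -0.27 -0.19  1.64  0.    2.26]
shift [ 0.2569 -0.3853  0.0091] turn [ 3.0000e-04 -8.0000e-04 -1.2889e+00]
```

apply_moves([
  {"jaw":1,"x":0.03,"y":-0.05,"z":0,"ax":0,"ay":0,"az":-0.12},
  {"jaw":1,"x":0.06,"y":-0.1,"z":0,"ax":0,"ay":0,"az":-0.24},
  {"jaw":1,"x":0.1,"y":-0.15,"z":0,"ax":0,"ay":0,"az":-0.36},
  {"jaw":1,"x":0.135,"y":-0.2,"z":0,"ax":0,"ay":0,"az":-0.48},
  {"jaw":1,"x":0.17,"y":-0.25,"z":0,"ax":0,"ay":0,"az":-0.6},
  {"jaw":1,"x":0.2,"y":-0.3,"z":0,"ax":0,"ay":0,"az":-0.72},
  {"jaw":1,"x":0.23,"y":-0.345,"z":0,"ax":0,"ay":0,"az":-0.84},
  {"jaw":1,"x":0.257,"y":-0.385,"z":0,"ax":0,"ay":0,"az":-0.96},
  {"jaw":1,"x":0.257,"y":-0.385,"z":0,"ax":0,"ay":0,"az":-1.0},
  {"jaw":1,"x":0.257,"y":-0.385,"z":0,"ax":0,"ay":0,"az":-1.0},
])

```text
t: 13.25
position: [0.4672, 0.2393, 0.2641]
tool_rot: [-2.39, -2.039, 0.0]
force: [-0.1, -0.5, -0.2]
finger_gap: -0.0002
```

```bash
python3 -c "
from h import *
mv([.466,.2405,.09],94)
for n in ['scene','side']: cv2.imwrite('pics/%s8.png'%n,get_image(n))
crop('pics/side8.png',280,100,200,200,3,'pics/c11.png')"
```

```text
t 13.25 pos [0.4672 0.2393 0.2641] yaw 80.94 F [-0.1 -0.5 -0.2] gap -0.0002 q [ 0.22 -0.11 -0.06  1.62  0.    1.95]
shift [ 0.0019 -0.0026  0.3482] turn [-0.0004 -0.     -0.2903]
```

View pics/scene8.png

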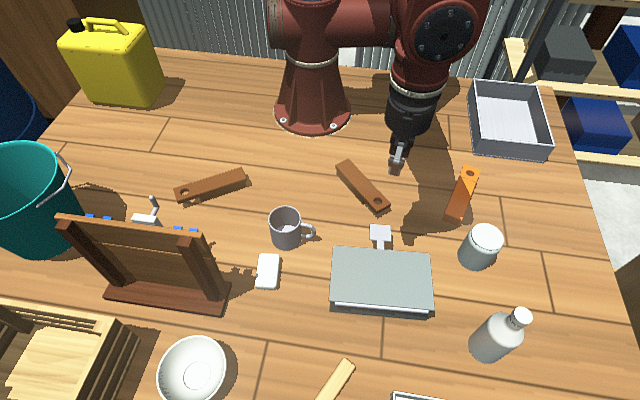

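View pics/c11.png

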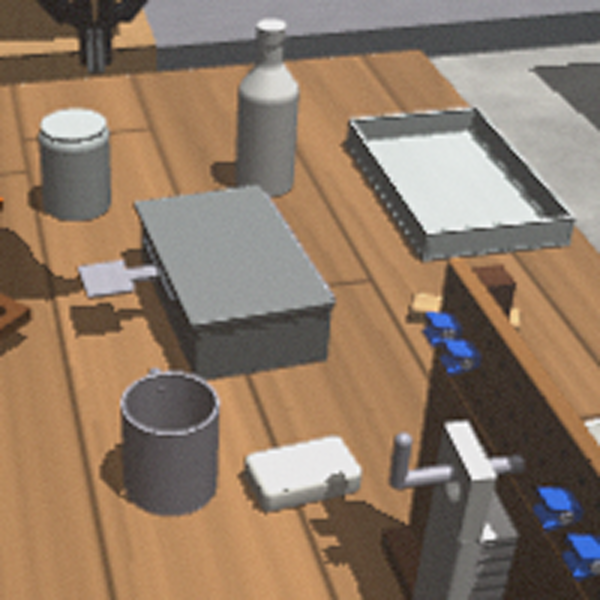

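The scene shows the brush hung at (145,217), with the mug (286,227) and soap (268,271) undisturbed, and the tab clear at (380,234). I'll descend to just above the tab.

apply_moves([
  {"jaw":1,"x":0.002,"y":-0.003,"z":0.05,"ax":0,"ay":0,"az":-0.1},
  {"jaw":1,"x":0.002,"y":-0.003,"z":0.1,"ax":0,"ay":0,"az":-0.2},
  {"jaw":1,"x":0.002,"y":-0.003,"z":0.15,"ax":0,"ay":0,"az":-0.29},
  {"jaw":1,"x":0.002,"y":-0.003,"z":0.2,"ax":0,"ay":0,"az":-0.29},
  {"jaw":1,"x":0.002,"y":-0.003,"z":0.25,"ax":0,"ay":0,"az":-0.29},
  {"jaw":1,"x":0.002,"y":-0.003,"z":0.3,"ax":0,"ay":0,"az":-0.29},
  {"jaw":1,"x":0.002,"y":-0.003,"z":0.33,"ax":0,"ay":0,"az":-0.29},
  {"jaw":1,"x":0.002,"y":-0.003,"z":0.35,"ax":0,"ay":0,"az":-0.29},
  {"jaw":1,"x":0.002,"y":-0.003,"z":0.36,"ax":0,"ay":0,"az":-0.29},
  {"jaw":1,"x":0.002,"y":-0.003,"z":0.36,"ax":0,"ay":0,"az":-0.29},
])

```text
t: 14.18
position: [0.4661, 0.2388, 0.0837]
tool_rot: [-2.149, -2.291, 0.001]
force: [0.2, -0.0, 0.7]
finger_gap: 0.0001
```

```bash
python3 -c "
from h import *
S=camera_model('scene')
print(onz(S,np.array([380.2,234.]),.056))
mv([.467,.2405,.045],94)
for n in ['scene','side']: cv2.imwrite('pics/%s9.png'%n,get_image(n))
a=cv2.imread('pics/scene9.png')[170:330,310:470];b=cv2.imread('pics/side9.png')[100:260,270:430]
cv2.imwrite('pics/c12.png',cv2.resize(np.hstack([a,b]),None,fx=2.5,fy=2.5,interpolation=cv2.INTER_CUBIC))"
```

```text
[0.47766916 0.24397427 0.056     ]
t 14.1833 pos [0.4661 0.2388 0.0837] yaw 93.68 F [ 0.2 -0.   0.7] gap 0.0001 q [ 0.22 -0.1  -0.38  1.3   0.    1.73]
shift [0.0032 0.0021 0.0774] turn [-0.0011  0.0001 -0.007 ]
```

View pics/c12.png

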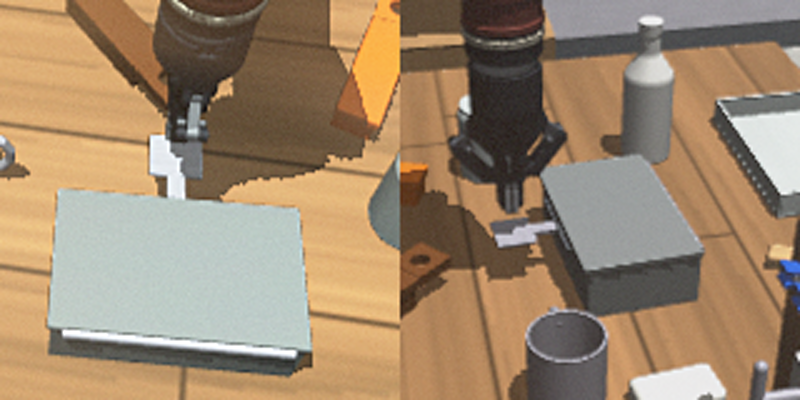

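The shut finger linkages bulge towards the lid edge (right panel, 565,130). I'll turn another 90° so they spread along the box's y instead.

apply_moves([
  {"jaw":1,"x":0.003,"y":0,"z":0,"ax":0,"ay":0,"az":-0.12},
  {"jaw":1,"x":0.003,"y":0,"z":0,"ax":0,"ay":0,"az":-0.24},
  {"jaw":1,"x":0.003,"y":0,"z":0,"ax":0,"ay":0,"az":-0.36},
  {"jaw":1,"x":0.003,"y":0,"z":0,"ax":0,"ay":0,"az":-0.48},
  {"jaw":1,"x":0.003,"y":0,"z":0,"ax":0,"ay":0,"az":-0.6},
  {"jaw":1,"x":0.003,"y":0,"z":0,"ax":0,"ay":0,"az":-0.72},
  {"jaw":1,"x":0.003,"y":0,"z":0,"ax":0,"ay":0,"az":-0.84},
  {"jaw":1,"x":0.003,"y":0,"z":0,"ax":0,"ay":0,"az":-0.96},
  {"jaw":1,"x":0.003,"y":0,"z":0,"ax":0,"ay":0,"az":-1.0},
  {"jaw":1,"x":0.003,"y":0,"z":0,"ax":0,"ay":0,"az":-1.0},
])

```text
t: 15.12
position: [0.4671, 0.2411, 0.0857]
tool_rot: [1.104, 2.939, 0.002]
force: [-0.5, -0.1, 1.0]
finger_gap: 0.0002
```

apply_moves([
  {"jaw":1,"x":0,"y":0,"z":0,"ax":0,"ay":0,"az":-0.12},
  {"jaw":1,"x":0,"y":0,"z":0,"ax":0,"ay":0,"az":-0.24},
  {"jaw":1,"x":0,"y":0,"z":0,"ax":0,"ay":0,"az":-0.36},
  {"jaw":1,"x":0,"y":0,"z":0,"ax":0,"ay":0,"az":-0.48},
  {"jaw":1,"x":0,"y":0,"z":0,"ax":0,"ay":0,"az":-0.6},
  {"jaw":1,"x":0,"y":0,"z":0,"ax":0,"ay":0,"az":-0.72},
  {"jaw":1,"x":0,"y":0,"z":0,"ax":0,"ay":0,"az":-0.84},
  {"jaw":1,"x":0,"y":0,"z":0,"ax":0,"ay":0,"az":-0.96},
  {"jaw":1,"x":0,"y":0,"z":0,"ax":0,"ay":0,"az":-1.0},
  {"jaw":1,"x":0,"y":0,"z":0,"ax":0,"ay":0,"az":-1.0},
])

```text
t: 15.95
position: [0.4668, 0.241, 0.0852]
tool_rot: [-0.103, 3.138, 0.001]
force: [-0.4, -1.2, 0.9]
finger_gap: 0.0002
```

```bash
python3 -c "
from h import *
mv([.468,.2412,.0435],184)
for n in ['side']: cv2.imwrite('pics/%s10.png'%n,get_image(n))
crop('pics/side10.png',270,100,160,160,4,'pics/c13.png')"
```

```text
t 15.95 pos [0.4668 0.241  0.0852] yaw -176.24 F [-0.4 -1.2  0.9] gap 0.0002 q [ 0.23 -0.1  -0.37  1.3   0.    0.16]
shift [-0.0024  0.0002  0.0835] turn [ 0.0004  0.0019 -0.0054]
```

View pics/c13.png

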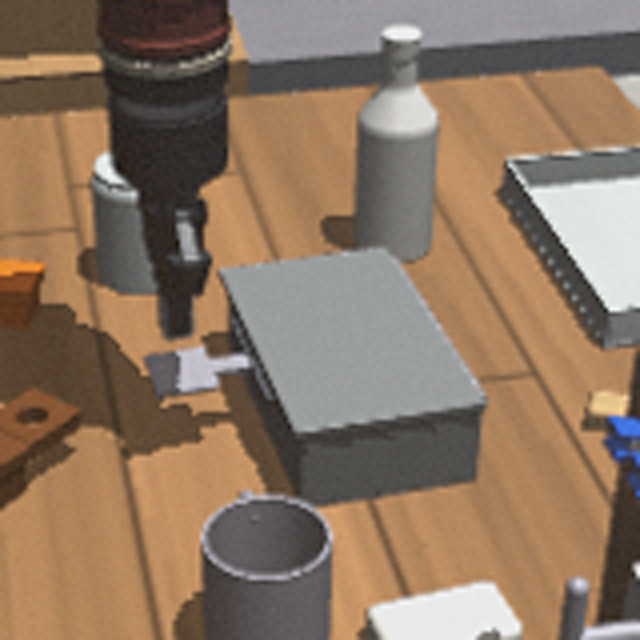

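Now the gripper is slim towards the lid and above the tab. I'll press gently partway.

apply_moves([
  {"jaw":1,"x":0,"y":0,"z":0.02,"ax":0,"ay":0,"az":0},
  {"jaw":1,"x":0,"y":0,"z":0.04,"ax":0,"ay":0,"az":0},
  {"jaw":1,"x":0,"y":0,"z":0.05,"ax":0,"ay":0,"az":0},
  {"jaw":1,"x":0,"y":0,"z":0.055,"ax":0,"ay":0,"az":0},
  {"jaw":1,"x":0,"y":0,"z":0.06,"ax":0,"ay":0,"az":0},
  {"jaw":1,"x":0,"y":0,"z":0.065,"ax":0,"ay":0,"az":0},
  {"jaw":1,"x":0,"y":0,"z":0.07,"ax":0,"ay":0,"az":0},
  {"jaw":1,"x":0,"y":0,"z":0.074,"ax":0,"ay":0,"az":0},
  {"jaw":1,"x":0,"y":0,"z":0.074,"ax":0,"ay":0,"az":0},
  {"jaw":1,"x":0,"y":0,"z":0.074,"ax":0,"ay":0,"az":0},
])

```text
t: 16.83
position: [0.4662, 0.241, 0.0475]
tool_rot: [-0.103, 3.14, 0.0]
force: [-3.4, -1.1, 5.3]
finger_gap: -0.0
```

```bash
python3 -c "
from h import *
mv([.467,.241,.0435],184)
for n in ['side','scene']: cv2.imwrite('pics/%s11.png'%n,get_image(n))
a=cv2.imread('pics/scene11.png')[170:330,310:470];b=cv2.imread('pics/side11.png')[100:260,270:430]
cv2.imwrite('pics/c14.png',cv2.resize(np.hstack([a,b]),None,fx=2.5,fy=2.5,interpolation=cv2.INTER_CUBIC))"
```

```text
t 16.8333 pos [0.4662 0.241  0.0475] yaw -176.24 F [-3.4 -1.1  5.3] gap -0.0 q [ 0.23 -0.07 -0.42  1.23  0.    0.16]
shift [-0.0017 -0.      0.0081] turn [ 0.0002  0.0001 -0.0054]
```

View pics/c14.png

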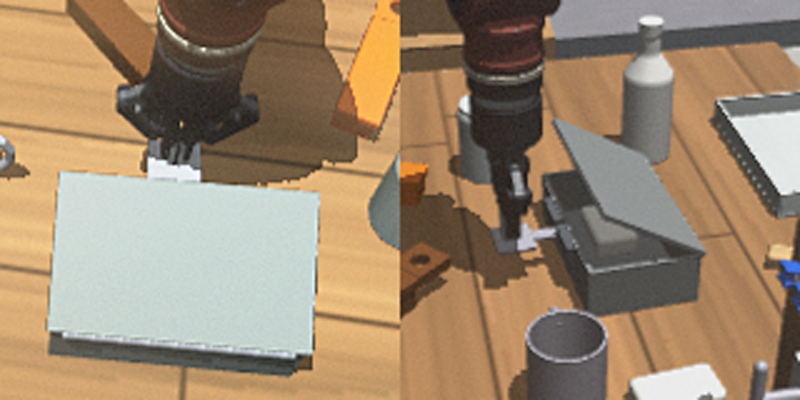

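```bash
cat > ang.py <<'E'
from h import *
def ang(i,u):
    # u: dict of scene fl, fr; side fl, fr (pixel coords)
    S=camera_model('scene');D=camera_model('side')
    for k in ['fl','fr']:
        X,e=tri(S,np.array(u['s'+k]),D,np.array(u['d'+k]))
        h=np.array([.6622,.1495,.067]) if k=='fl' else np.array([.6482,.361,.067])
        # hinge corner ~ back lid corner
        v=X-h; print(k,np.round(X,4),np.round(np.r_[e],1).tolist(),'deg',np.degrees(np.arctan2(v[2],np.hypot(v[0],v[1]))),'len',np.linalg.norm(v))
E
python3 - <<'E'
from ang import *
crop('pics/scene11.png',320,225,130,110,6,'pics/e1.png')
crop('pics/side11.png',325,140,100,85,8,'pics/e2.png')
E
```

```text
(no output)
```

View pics/e1.png

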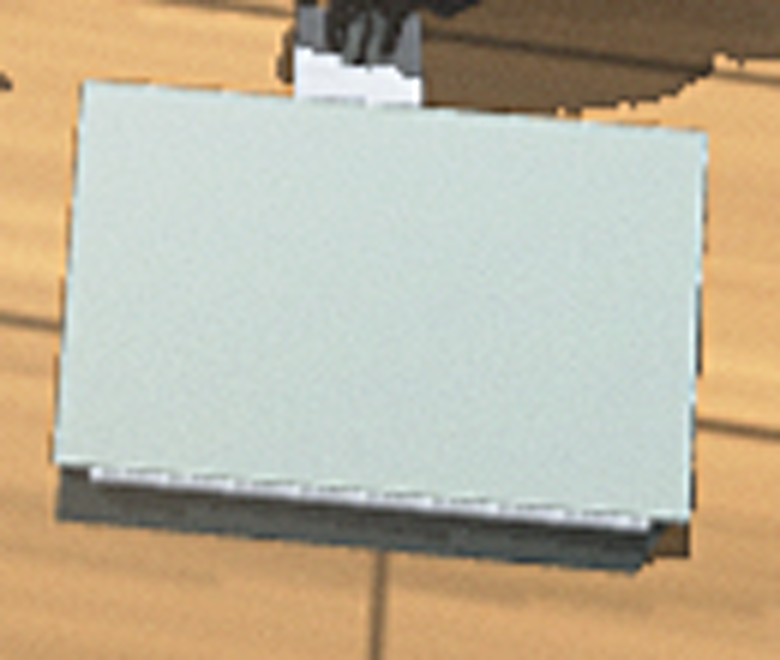

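View pics/e2.png

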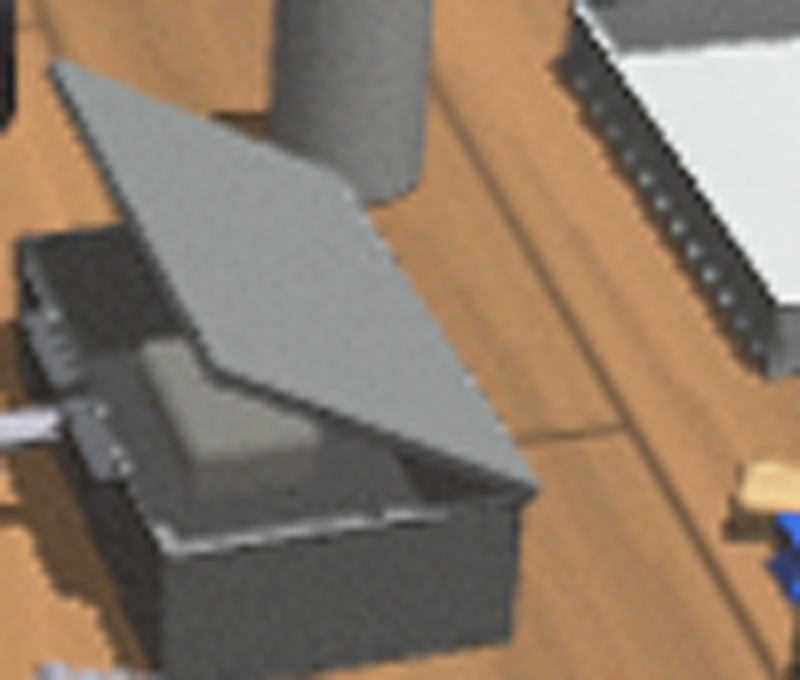

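```bash
python3 - <<'E'
from h import *
S=camera_model('scene');D=camera_model('side')
s=lambda u,v:c2p(u,v,320,225,6);d=lambda u,v:c2p(u,v,325,140,8)
fl=tri(S,s(85,84),D,d(212,358));fr=tri(S,s(706,133),D,d(52,62))
bl=tri(S,s(57,464),D,d(535,488));br=tri(S,s(690,522),D,d(350,185))
for f,b in [(fl,bl),(fr,br)]:
    v=f[0]-b[0]; print(np.round(f[0],4),np.round(b[0],4),np.round(f[1],1).tolist(),np.round(b[1],1).tolist(),np.degrees(np.arctan2(v[2],np.hypot(v[0],v[1]))),np.linalg.norm(v))
E
```

```text
[0.552  0.1428 0.1324] [0.6632 0.1501 0.0637] [[0.5, -0.7], [0.5, 0.3]] [[0.1, -0.1], [0.1, 0.0]] 31.61189464469028 0.1308839760833782
[0.5377 0.3542 0.1303] [0.6521 0.3613 0.0637] [[-0.1, 0.2], [-0.1, -0.1]] [[-0.9, 1.3], [-0.7, -0.5]] 30.172740451690654 0.13257455891157352
```

The measured lid angle is about 31°, which agrees with 8.5 mm of travel. 4 mm more is needed.

apply_moves([
  {"jaw":1,"x":0,"y":0,"z":0.002,"ax":0,"ay":0,"az":0},
  {"jaw":1,"x":0,"y":0,"z":0.004,"ax":0,"ay":0,"az":0},
  {"jaw":1,"x":0,"y":0,"z":0.006,"ax":0,"ay":0,"az":0},
  {"jaw":1,"x":0,"y":0,"z":0.008,"ax":0,"ay":0,"az":0},
  {"jaw":1,"x":0,"y":0,"z":0.008,"ax":0,"ay":0,"az":0},
  {"jaw":1,"x":0,"y":0,"z":0.008,"ax":0,"ay":0,"az":0},
  {"jaw":1,"x":0,"y":0,"z":0.008,"ax":0,"ay":0,"az":0},
  {"jaw":1,"x":0,"y":0,"z":0.008,"ax":0,"ay":0,"az":0},
  {"jaw":1,"x":0,"y":0,"z":0.008,"ax":0,"ay":0,"az":0},
  {"jaw":1,"x":0,"y":0,"z":0.008,"ax":0,"ay":0,"az":0},
])

```text
t: 17.77
position: [0.4662, 0.241, 0.0437]
tool_rot: [-0.103, 3.14, 0.0]
force: [-3.4, -1.2, 5.8]
finger_gap: -0.0004
```

```bash
python3 -c "
from h import *
mv([.467,.241,.0435],184)
for n in ['side','scene']: cv2.imwrite('pics/%s12.png'%n,get_image(n))
mv([.467,.241,.0435],184)
crop('pics/scene12.png',320,225,130,110,6,'pics/e3.png')
crop('pics/side12.png',325,130,100,95,8,'pics/e4.png')"
```

```text
t 17.7667 pos [0.4662 0.241  0.0437] yaw -176.24 F [-3.4 -1.2  5.8] gap -0.0004 q [ 0.23 -0.07 -0.42  1.22  0.    0.16]
shift [-0.0017 -0.      0.0003] turn [ 0.0001  0.0002 -0.0053]
t 17.8667 pos [0.4662 0.241  0.0437] yaw -176.24 F [-4.4 -1.2  6.4] gap 0.0001 q [ 0.23 -0.07 -0.42  1.22  0.    0.16]
shift [-0.0017 -0.      0.0003] turn [ 0.0001  0.0002 -0.0053]
```

View pics/e3.png

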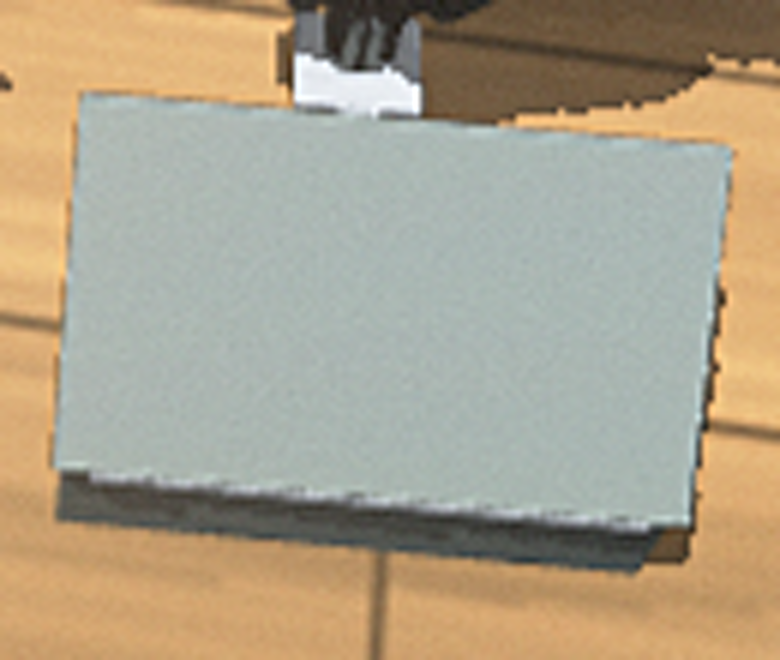

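View pics/e4.png

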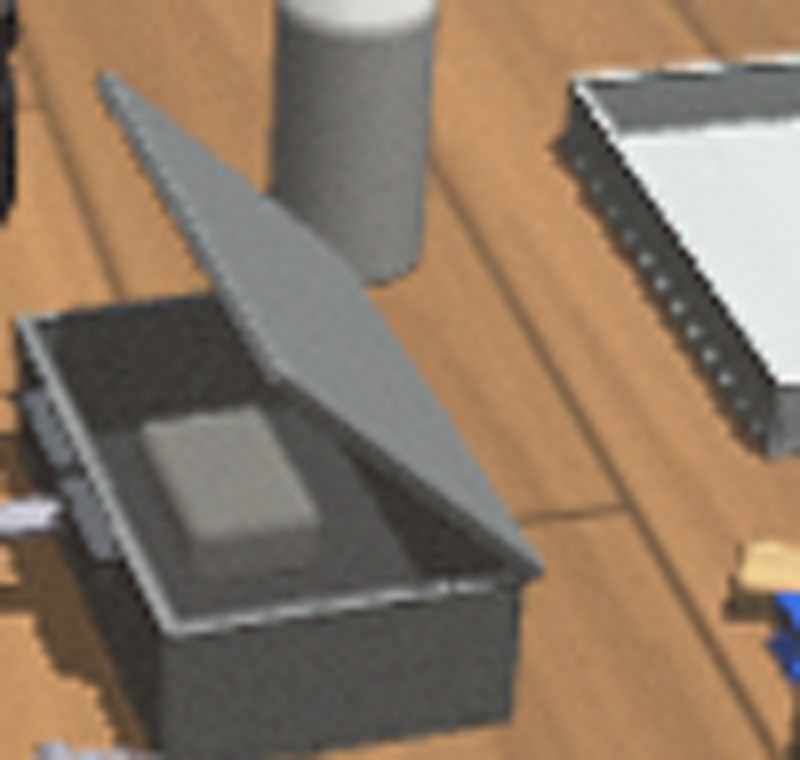

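View pics/side12.png

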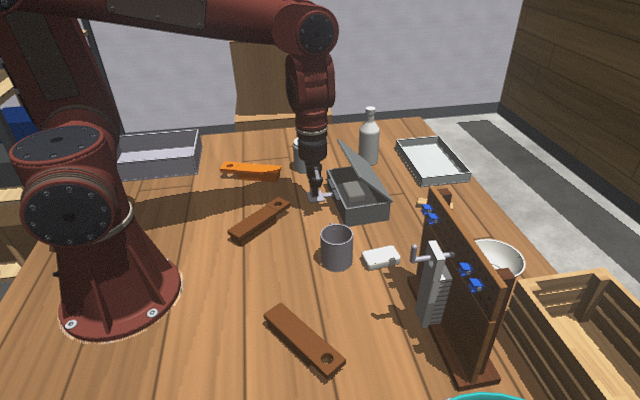

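```bash
python3 - <<'E'
from h import *
S=camera_model('scene');D=camera_model('side')
s=lambda u,v:c2p(u,v,320,225,6);d=lambda u,v:c2p(u,v,325,130,8)
fl=tri(S,s(82,97),D,d(275,370));fr=tri(S,s(732,150),D,d(103,73))
bl=tri(S,s(56,469),D,d(540,570));br=tri(S,s(692,527),D,d(355,272))
for f,b in [(fl,bl),(fr,br)]:
    v=f[0]-b[0]; print(np.round(f[0],4),np.round(b[0],4),np.round(f[1],1).tolist(),np.round(b[1],1).tolist(),np.degrees(np.arctan2(v[2],np.hypot(v[0],v[1]))),np.linalg.norm(v))
E
```

```text
[0.5713 0.1432 0.155 ] [0.6648 0.1499 0.0629] [[0.4, -0.5], [0.4, 0.2]] [[0.0, -0.0], [0.0, 0.0]] 44.47931719909939 0.13139192188885873
[0.5575 0.3562 0.1548] [0.6536 0.362  0.0607] [[0.1, -0.1], [0.1, 0.0]] [[-1.3, 1.7], [-1.0, -0.7]] 44.36491777568802 0.1346309974468109
```

The lid is at about 44.4° by the cameras and holding steady. The brush is hanging, and the mug and soap look unmoved. Handing in.

```bash
python3 -c "
from rig import *
print(get_state()['t'],hand_in())"
```

```text
the job is handed in; nothing more can be done
17.8667 None
```

I hung the white brush by its eye on the upturned hook and let go of it there. Only then did I press the soap box tab down with the shut fingers, and I handed in at 17.9 s while still holding it.

- **Lid:** the fingertips were at 43.7 mm, which is about 12.3 mm of tab travel. The cameras put the lid at about 44.4°. The tip height did not change between the last two readings, with about 6 N on the tool.
- **Brush:** the last side picture shows it hanging on the hook, clear of the bench.
- **Mug and soap:** by eye they look unmoved in the pictures. I did not measure their positions again.
- **Disagreements:** two estimates of the eye position differed by about 4 mm before lowering. A closer look through the eye settled it to about 2 mm, within the hole's 6 mm clearance. No check failed.

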